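Slide the bench battery into its bay and shut the retaining bar

TASK

Push the heavy battery box back into its angle-iron bay, low near its base so that it slides and does not tip, until it sits square and fully home against the rear stop; then swing the retaining bar shut across its front until the bar rests on its keeper. Only push: do not lift the box or press on its lid or carrying handle, and leave everything else on the bench where it is.

Things in the scene. Friction and masses are not known exactly. Their poses are not given: they have to be found in the camera images.
- battery_box: Upright grey steel battery box, 70 deep (its x), 130 wide (y), 150 tall, about 2 kg (varies; sliding takes 7 to 16 N). Flat shell up to 92 mm, lid above. Origin: centre of the underside; x points to its rear, z up. Starts skewed, its origin 105 to 145 mm in front of its place in the bay and up to 30 mm to a side. Tips if pushed higher than about 50 mm above the bench
- battery_lid: The box's lid, fixed to it: 72 by 132, from 92 to 150 mm above the bench, with two small terminals and a carrying handle (bar along y, 20 thick at its sleeve, top at 190 mm). Origin: centre of the lid's underside, 92 mm above the box's origin. Not to be pressed
- bay: Steel battery bay bolted to the bench, open in front. Origin: on the bench, where the box's origin is when home. x points to the rear stop, y left. Rear stop: strip 40 tall, front face at x = 35 mm. Side angles 30 tall, inner faces at y = +70 and -70 (5 mm free each side of the box), x = -31 to 39. Keeper lug for the bar: 60 tall, at x = -41, y = -96 mm
- bay_mouth (a point): Middle of the bay's mouth, on the bench, at x = -61, y = 0 mm in the bay's frame. Here the flared ends of the side angles stand about 164 mm apart (inside), 30 tall, narrowing to 140 mm at x = -31
- retainer (a joint): Angle of the retaining bar about its upright pivot: 0 = shut, along the bay's y across the box's front, at its end stop on the keeper; grows as it swings out. At angle a the bar points from the pivot along (-sin a, -cos a) in the bay's x, y. Starts at 1.8 to 2.15 rad (limit 2.3), stays where it is left; turning takes about 0.12 N m
- retainer_pivot (a point): The pivot of the retaining bar, at the left front corner of the bay: x = -45.5, y = 94 mm in the bay's frame, 49 mm above the bench. The pivot post is 65 tall, its top nut 18 wide
- retainer_mid (a point): Point on the bar's middle line 120 mm from the pivot, 49 mm above the bench. The flat steel bar is 188 long from the pivot, 5 thick, 20 high on edge (39 to 59 mm above the bench), with an upright knobbed pin 181 mm from the pivot, 15 thick, top at 95 mm. When shut, 8 mm lie between it and the box at home
- spray_can: Aerosol can, 52 diameter, 171 tall, stands to the right of the bay. Leave alone. Origin: centre of its foot
- pack: Black cordless-tool battery pack, 75 by 118, 62 tall, left of the bay. Leave alone. Origin: centre of its underside
- screwdriver: Screwdriver lying along its x, 200 long, 26 thick, to the right of the box. Leave alone. Origin: middle, on the bench
- hammer: Hammer lying along its x, 260 long, front right. Leave alone. Origin: middle, on the bench
- grinder: Angle grinder, about 300 long along its x, 66 tall, with a side handle to its y, front left. Leave alone. Origin: under the middle, on the bench
- armature: Motor armature lying along its x, 150 long, 42 thick, right rear. Leave alone. Origin: middle, on the bench
- grease_jar: White jar with dark lid, 72 diameter, 75 tall, left. Leave alone. Origin: centre of its foot
Not all that is in view belongs to the job. What is shaped like the battery_box but pink is not meant.

How it is judged (in metres and radians):
On the way, in this order (a step that is already met when the one before it is completed fails the run):
1. the battery box stands square and fully home against the rear stop of the bay, the bar still open (x of battery_box in the frame of bay between -0.006 and 0.006 m and y of battery_box in the frame of bay between -0.009 and 0.009 m and angle between the x axis of battery_box and the x axis of bay, either way round below 0.06 rad and value of joint retainer above 0.3 rad), for 0.2 s.
2. the retaining bar is swung shut across the front of the box (value of joint retainer below 0.1 rad), for 0.2 s.
At the end, for the whole second after the job is handed in: The box stands upright (within 0.03 rad) and at rest between the side angles of the bay (within 9 mm of its middle line), its back within 6 mm of the rear stop and square to it within 0.06 rad, and the retaining bar is shut to within 0.10 rad of its keeper (x of battery_box in the frame of bay between -0.006 and 0.006 m and y of battery_box in the frame of bay between -0.009 and 0.009 m and angle between the x axis of battery_box and the x axis of bay, either way round below 0.06 rad and angle between battery_box's own z axis and vertical below 0.03 rad and linear speed of battery_box below 0.01 m/s and value of joint retainer below 0.1 rad); the robot touches nothing.
It fails at once if the battery box rocks or tips by more than 0.15 rad (angle between battery_box's own z axis and vertical above 0.15 rad).
It fails at once if the battery box is lifted off the bench (height (world z) of battery_box above 0.015 m).
It fails at once if the lid or its handle is pressed or held with more than 6 N (contact force between any of the fingers, the arm and battery_lid above 6 N).
It fails at once if something else on the bench is moved by more than 30 mm (distance of any of spray_can, pack, screwdriver, hammer, grinder, armature, grease_jar from where it was at the start of the episode above 0.03 m).
It also fails if it takes over 72 s, if anything falls off the work surface, if the arm or the gripper's body presses on something with over 40 N, if the wrist force passes 120 N, or if a joint passes its speed limit or range.

ROBOT

A 6-joint arm with a two-finger parallel gripper is mounted at the origin on the work surface. World frame = base frame: x ahead of the robot, y to its left, z up, the work surface at z = 0. Lengths are in mm, angles in rad, forces in N, time in s.
With the tool pointing down it reaches from about 275 to 825 mm from the base axis. Payload 4.9 kg.
Tool frame: the origin (TCP) lies between the finger pads; the fingertips stand bot.tip_extent ahead of it and the grasp point (between the pads) lies 6 mm ahead of it (bot.tip_extent is the distance from the TCP to the fingertips, in mm); z points along the fingers, y is the direction in which the jaws open and shut (so a half turn about z gives the same grasp; the last joint's range is limited). The gripper opens to 85 mm and grips with 20 to 120 N. Pads are 22 mm wide; open, the fingers measure 114 mm over their backs; the gripper's body (76 mm by 85 mm) begins 54 mm behind the grasp point. The pads swing forward as they close: fully open they stand 13 mm farther back than shut.
Start: joints at [-1.396, 0.326, -0.193, 1.052, 0, 1.437], TCP at [167.166, -523.998, 256.281] pointing down, gripper open.
Joint ranges: [-2.65, 2.65], [-0.97, 1.79], [-1.3, 1.35], [-1.93, 2.1], [-1.47, 1.37], [-3.14, 3.14]. Speed limits (rad/s): [2.57, 2.57, 3.14, 3.14, 3.14, 3.14].

INTERFACE

Orientations are given as a rotation vector (axis times angle).
In Python, from workcell import bot gives the robot as it stands. The module is installed in compiled form; this text tells all that it offers.
- The arm moves only by the tool drive_tool, never from a script. Its argument "plan" is a list of rows, each an object of numbers: "claw": the gripper's target within -1 to 1 (fully open at 1, half-way at 0, shut at -1); "dx", "dy", "dz": the shift along the tool's x, y, z in m; "roll": the turn about the tool's z in degrees. In form: [{"claw": .., "dx": .., "dy": .., "dz": .., "roll": ..}, ...]. A call has 1 to 20 rows; each row is the pose to reach, as a shift and turn from the pose commanded when the call began, along the tool's axes at that moment; what a row does not reach only later rows make up. A row lasts 1/8 s, in which the tool goes at most 62.5 mm and 10.7 degrees, less where a joint would pass 70% of its speed; a pose out of reach is approached as far as the arm can. A call with a gripper value outside its range is refused whole. The fingers move at their own pace and stop on an object; the grip force is fixed at half the most. Time passes only in rows, so rows that repeat a pose let the fingers close. It gives the time, the measured TCP pose, the force and the opening at its end, in the units of the state.
- bot.get_obs(): the state, without advancing time (a new reading comes with each control period).
- bot.capture(name): name is "scene" or "top" or "wrist"; returns a dict with "color" (420x560x3 uint8, red, green, blue), "K" (3x3 intrinsics, pixels), "R" (3x3) and "t" (3): a world point X has camera coordinates R X + t. Camera axes: x right, y down, z forward; pixel columns grow to the right and rows downward; lengths in mm; the calibration is good to about 2 mm. A picture is of the moment at which its call begins. There is no depth.
- bot.job_done(): hands the job in, once; it reports no verdict.
Trained networks look in the newest picture that a camera, given by its name, has taken for a name from the list of things; names that differ only in an ending like _2 or _b are one class to them, and where a whole thing is asked for, a point or a joint stands for the part that bears it (a point fixed in the world has none). Each returns a list of dicts, best first, with "score" (0 to 1); they miss things now and then, are a little off and sometimes report something else, mostly with a low value. They report only what shows in the picture. A call takes as long as a camera call. They do not tell look-alikes from the thing itself.
- bot.silhouettes(camera, name): "region" (420x560 bool, what is visible of it) and "location" ([column, row] as shares, 0 to 1, of the picture: columns of its width, rows of its height, amid what is visible of it).
- bot.mark_of(camera, name): "location" ([column, row] as shares, 0 to 1, of the picture: columns of its width, rows of its height: a listed point, or the origin of a listed thing).
The state is a dict: "time_s": time; "qpos": joint angles; "joint_velocities": joint speeds; "joint_efforts": joint torques, N m; "tcp_pos": TCP position; "ee_rot": TCP orientation; "ft_force": force on the tool from outside, world axes, zero at the start; "torque": the same for the moment, N m; "width": finger opening in mm.
Only numpy, scipy, OpenCV 4.12 (cv2) and the standard library are available. Lean on these libraries where they do the work, as an engineer would, in place of code of your own. Each camera call takes 0.05 s, during which the arm holds its last target.

## Working session

There is one attempt and no reset: what is moved stays moved. The work goes in short steps, Python scripts to look and compute and a tool call to move; the robot and the scene stay as the last step left them, time stands still between calls to the robot, and variables do not carry over. Pictures are saved under pics/ and viewed, and the job is handed in when it is done.

Besides the shell and the picture viewer there is one more tool, called after "Emit:" by a JSON object that holds its "fn" and its "kwargs". drive_tool: Moves the arm, as the interface text tells. Its arguments: {"type":"object","properties":{"plan":{"type":"array","items":{"type":"object","properties":{"claw":{"type":"number"},"dx":{"type":"number"},"dy":{"type":"number"},"dz":{"type":"number"},"roll":{"type":"number"}}}}},"required":["plan"]}

```bash
mkdir -p pics
python3 - <<'E'
from workcell import bot
import cv2,numpy as np
o=bot.get_obs();print(o, bot.tip_extent)
for c in ["scene","top","wrist"]:
    r=bot.capture(c);cv2.imwrite(f"pics/{c}0.png",r["color"][:,:,::-1])
    print(c,r["K"].tolist(),r["R"].tolist(),r["t"].tolist())
    for n in ["battery_box","battery_lid","bay","bay_mouth","retainer_pivot","retainer_mid","spray_can","pack","screwdriver","hammer","grinder","grease_jar","armature"]:
        print(c,n,[(round(m["score"],2),[round(m["location"][0]*560),round(m["location"][1]*420)]) for m in bot.mark_of(c,n)])
E
```

```text
{'time_s': 0.0, 'qpos': array([-1.39621091e+00,  3.26942192e-01, -1.93558981e-01,  1.05196330e+00,
       -1.25393967e-05,  1.43661467e+00]), 'joint_velocities': array([ 2.11864575e-03, -4.71199210e-04,  5.41468116e-05,  5.75648262e-04,
        2.34038356e-04,  2.77080951e-04]), 'joint_efforts': array([ 3.40484039e-04, -4.43397188e+01,  2.62443531e+01,  1.53920730e-02,
       -2.36394942e-05, -1.93424830e-05]), 'tcp_pos': array([ 167.06385018, -523.47617579,  255.51214375]), 'ee_rot': array([-3.10258043e+00, -4.82829439e-01,  7.25860972e-05]), 'ft_force': array([0.12464264, 0.74792646, 0.06226174]), 'torque': array([ 0.03153255,  0.00664549, -0.04062561]), 'width': 85.50975859401191} 25.0
scene [[422.7047027669847, 0.0, 277.7767638841142], [0.0, 422.7047027669847, 203.08560039757336], [0.0, 0.0, 1.0]] [[-0.7856502145326315, 0.6184793402512396, 0.015396301088945605], [0.49183255495177436, 0.6394814178882989, -0.5909012219188423], [-0.37530584633661096, -0.45666926966674964, -0.8065969872542283]] [419.9879361655487, -213.9440062099362, 1449.0319107402804]
scene battery_box [(0.92, [241
[... 1555 characters left out ...]
 [139, 280])]
top grease_jar [(0.91, [149, 210])]
top armature [(0.58, [401, 193])]
wrist [[328.9783446097491, 0.0, 280.7406595632242], [0.0, 328.9783446097491, 206.90444522925935], [0.0, 0.0, 1.0]] [[0.30370076888568975, -0.9527673318920535, 0.0005042395653989624], [-0.9096229814457065, -0.28979068935547314, 0.2976699312807804], [-0.2834640622796228, -0.0908612549009645, -0.9546687162328914]] [-549.611321748234, -37.96151121946481, 378.5295398904377]
wrist battery_box []
wrist battery_lid []
wrist bay []
wrist bay_mouth []
wrist retainer_pivot []
wrist retainer_mid []
wrist spray_can []
wrist pack []
wrist screwdriver []
wrist hammer []
wrist grinder []
wrist grease_jar []
wrist armature []
```

Run:
```python
import cv2
a=cv2.imread("pics/top0.png");cv2.imwrite("pics/top0z.png",cv2.resize(a[110:310,120:440],None,fx=2.5,fy=2.5,interpolation=cv2.INTER_CUBIC))
```

```text
(no output)
```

View pics/scene0.png

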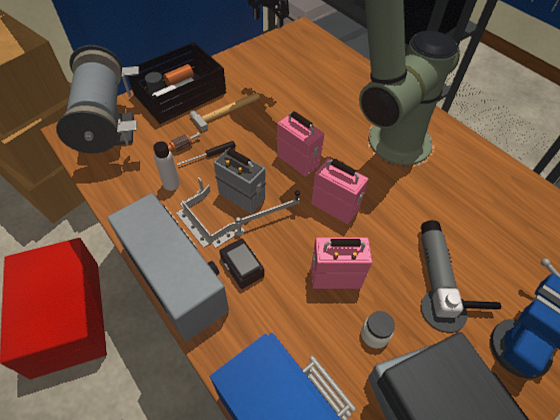

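View pics/top0z.png

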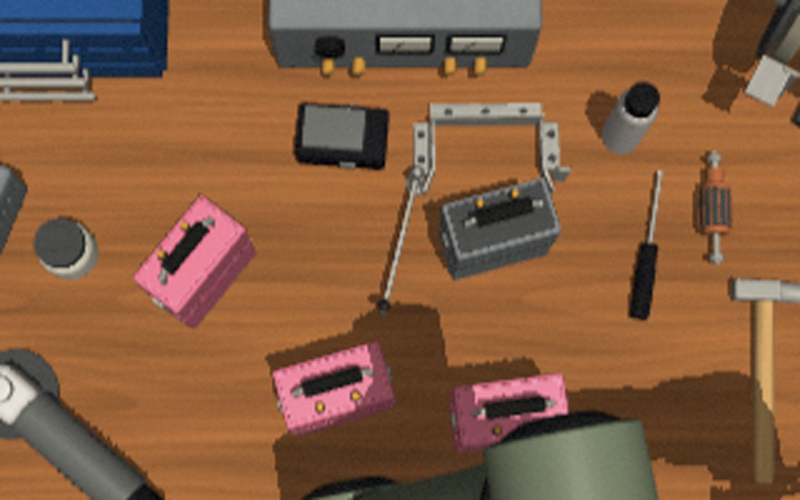

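View pics/top0.png

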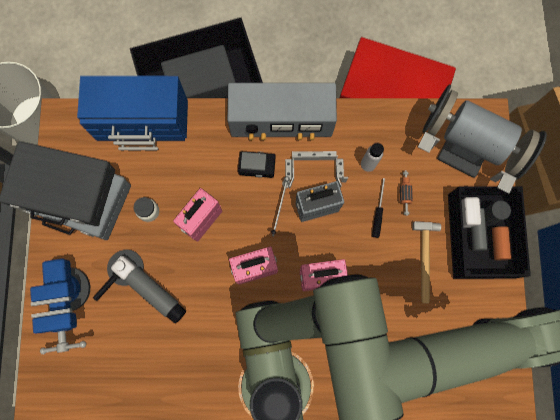

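The grey box at top (320,200), scene (241,185), is the one meant: it is grey and in front of the bay. The pink ones at top (197,213), (252,265) and (323,275) are decoys. Next I zoom in on the bay to measure it.

Run:
```python
import cv2
a=cv2.imread("pics/top0.png");cv2.imwrite("pics/top0y.png",cv2.resize(a[140:240,260:360],None,fx=6,fy=6,interpolation=cv2.INTER_CUBIC))
a=cv2.imread("pics/scene0.png");cv2.imwrite("pics/scene0y.png",cv2.resize(a[140:260,165:305],None,fx=5,fy=5,interpolation=cv2.INTER_CUBIC))
```

```text
(no output)
```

View pics/top0y.png

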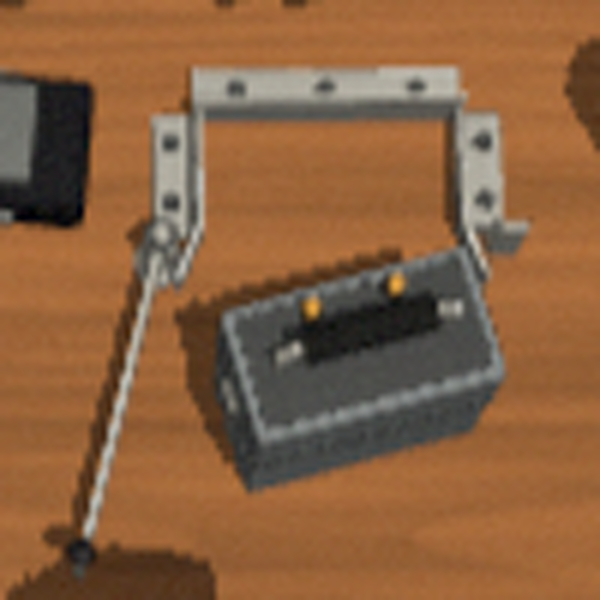

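View pics/scene0y.png

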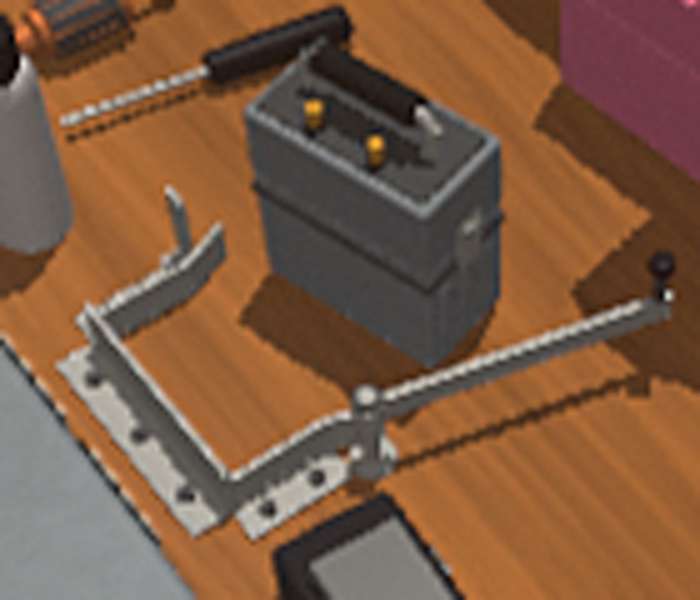

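```bash
cat > h.py <<'E'
import numpy as np,json,cv2
CAM={}
CAM["scene"]=(np.array([[422.7047,0,277.7768],[0,422.7047,203.0856],[0,0,1]]),np.array([[-0.7856502145326315, 0.6184793402512396, 0.015396301088945605], [0.49183255495177436, 0.6394814178882989, -0.5909012219188423], [-0.37530584633661096, -0.45666926966674964, -0.8065969872542283]]),np.array([419.9879361655487, -213.9440062099362, 1449.0319107402804]))
CAM["top"]=(np.array([[543.9089,0,280.5850],[0,543.9089,213.9071],[0,0,1]]),np.array([[-0.003387441859357344, -0.9999614708566235, 0.00809827388444599], [-0.981200913683571, 0.0017610159169642499, -0.1929809985710126], [0.19295930198923927, -0.008599745647298233, -0.9811690741919188]]),np.array([-13.954055715395778, 533.4392048960079, 1680.0029066282916]))
def proj(c,X):
    K,R,t=CAM[c];q=(np.atleast_2d(X)@R.T+t)@K.T;return q[:,:2]/q[:,2:]
def tf(p,L):
    L=np.atleast_2d(np.asarray(L,float));c,s=np.cos(p[2]),np.sin(p[2])
    return np.c_[p[0]+c*L[:,0]-s*L[:,1],p[1]+s*L[:,0]+c*L[:,1],L[:,2]]
E
cat > fit.py <<'E'
from h import *
from scipy.optimize import least_squares
T=lambda u,v:(260+u/6-.4,140+v/6-.4); S=lambda u,v:(165+u/5-.4,140+v/5-.4)
bay=[("top",T(162,235),(-45.5,94,65)),("scene",S(365,393),(-45.5,94,65)),("scene",S(172,190),(-41,-96,60)),
("scene",S(230,485),(37,71,40)),("scene",S(83,308),(37,-71,40)),("scene",S(218,228),(-61,-83,30)),
("top",T(203,106),(36,71,40)),("top",T(462,103),(36,-71,40)),("top",T(508,225),(-41,-96,60)),("top",T(488,276),(-61,-83,30)),("top",T(180,282),(-61,83,30))]
box=[("top",T(225,315),(36,66,150)),("top",T(265,437),(-36,66,150)),("top",T(502,372),(-36,-66,150)),("top",T(463,250),(36,-66,150)),("top",T(250,490),(-35,65,0)),("top",T(468,430),(-35,-65,0)),
("scene",S(430,215),(36,66,150)),("scene",S(499,145),(-36,66,150)),("scene",S(248,110),(36,-66,150)),("scene",S(430,363),(35,65,0)),("scene",S(272,270),(35,-65,0)),("scene",S(492,297),(-35,65,0))]
def fit(obs,p0):
    f=lambda p:np.ravel([proj(c,tf(p,X))[0]-uv for c,uv,X in obs])
    r=least_squares(f,p0,loss="soft_l1");print(r.x.round(3));print(r.fun.reshape(-1,2).round(1).tolist());return r.x
b=fit(bay,[600,-100,0]);x=fit(box,[500,-100,0])
c,s=np.cos(b[2]),np.sin(b[2]);d=x[:2]-b[:2];print("box in bay",c*d[0]+s*d[1],-s*d[0]+c*d[1],x[2]-b[2])
P=tf(b,(-45.5,94,0))[0]
def g(a):
    l=[-45.5-181*np.sin(a),94-181*np.cos(a),90];X=tf(b,l)
    return np.r_[proj("top",X)[0]-T(78,548),proj("scene",X)[0]-S(660,262)]
r=least_squares(lambda a:g(a[0]),[2.]);print("ret",r.x,r.fun,"pivot",P,"pin",tf(b,(-45.5-181*np.sin(r.x[0]),94-181*np.cos(r.x[0]),0)))
E
python3 fit.py
```

```text
[ 692.787 -128.759   18.869]
[[0.3, 0.0], [1.1, 0.2], [0.8, 1.3], [-0.4, -3.1], [1.7, 0.1], [0.8, -0.6], [-0.3, -0.8], [-0.2, -1.1], [1.6, -0.5], [0.1, -0.6], [0.5, -0.5]]
[ 5.68190e+02 -1.34773e+02  2.74000e-01]
[[-1.1, -1.2], [-1.0, 0.9], [1.4, 0.1], [0.9, -1.8], [-0.5, 0.6], [1.1, 0.0], [-0.8, 0.3], [1.5, -1.9], [-1.6, -0.7], [1.0, 2.1], [-0.6, -0.1], [2.8, 0.2]]
box in bay -124.69076548917187 -3.56334419307351 -18.59503695005191
ret [1.83408073] [0.61165733 0.79623053 1.39283016 0.14877521] pivot [645.44784966 -35.67208769   0.        ] pin [[469.79277268   7.9890384    0.        ]]
```

```bash
cat >> h.py <<'E'
def ray(c,uv,z):
    K,R,t=CAM[c];C=-R.T@t;d=R.T@np.linalg.solve(K,[uv[0],uv[1],1]);return C+d*(z-C[2])/d[2]
E
python3 - <<'E'
from h import *
for n,uv in [("grey",(322,207)),("pinkR",(321,278)),("pinkL",(255,268)),("can",(367,165)),("pack",(256,164))]: print(n,ray("top",uv,0).round())
# pinkR lid top corners from zoom (2.5x, off 120,110)
for u,v in [(452,405),(565,375),(570,412),(455,450)]: print("lid",ray("top",(120+u/2.5,110+v/2.5),150 if v<430 else 0).round())
for uv in [(336,205)]: print("scene",ray("scene",uv,0).round())
a=cv2.imread("pics/scene0.png");cv2.imwrite("pics/scene0p.png",cv2.resize(a[90:240,230:400],None,fx=4,fy=4,interpolation=cv2.INTER_CUBIC))
E
```

```text
grey [ 567. -152.    0.]
pinkR [ 334. -145.    0.]
pinkL [366.  67.   0.]
can [ 710. -305.    0.]
pack [714.  66.   0.]
lid [340. -73. 150.]
lid [ 375. -207.  150.]
lid [ 331. -212.  150.]
lid [296. -83.   0.]
scene [361.  66.   0.]
```

View pics/scene0p.png

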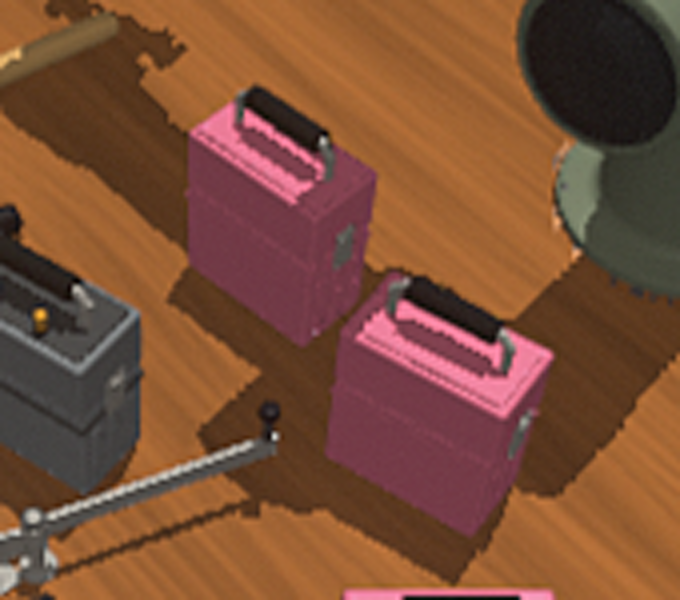

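Emit:
{"fn": "drive_tool", "kwargs": {"plan": [{"claw": 1,"dx": 0.02,"dy": -0.015,"dz": 0,"roll": -4},{"claw": 1,"dx": 0.06,"dy": -0.045,"dz": 0,"roll": -11},{"claw": 1,"dx": 0.1,"dy": -0.074,"dz": 0,"roll": -18.5},{"claw": 1,"dx": 0.14,"dy": -0.104,"dz": 0,"roll": -26},{"claw": 1,"dx": 0.18,"dy": -0.133,"dz": 0,"roll": -33},{"claw": 1,"dx": 0.22,"dy": -0.163,"dz": 0,"roll": -40.5},{"claw": 1,"dx": 0.26,"dy": -0.193,"dz": 0,"roll": -48},{"claw": 1,"dx": 0.3,"dy": -0.222,"dz": 0,"roll": -55.5},{"claw": 1,"dx": 0.34,"dy": -0.252,"dz": 0,"roll": -63},{"claw": 1,"dx": 0.375,"dy": -0.278,"dz": 0,"roll": -69.5},{"claw": 1,"dx": 0.396,"dy": -0.2946,"dz": 0,"roll": -73.4},{"claw": 1,"dx": 0.396,"dy": -0.2946,"dz": 0,"roll": -73.4},{"claw": 1,"dx": 0.396,"dy": -0.2946,"dz": 0,"roll": -73.4}]}}

```text
time_s: 3.72
tcp_pos: [454.5, -123.4, 256.2]
ee_rot: [-2.201, -2.241, 0.001]
ft_force: [-0.8, -0.7, -0.4]
width: 85.5
```

Run:
```python
from workcell import bot
import cv2,numpy as np
o=bot.get_obs();print(o["time_s"],o["tcp_pos"],o["ee_rot"],o["ft_force"],o["qpos"])
for c in ["scene","wrist","top"]:
    r=bot.capture(c);cv2.imwrite(f"pics/{c}1.png",r["color"][:,:,::-1])
```

```text
3.725 [ 454.53797344 -123.38780582  256.21627707] [-2.20115497e+00 -2.24145538e+00  9.05180671e-04] [-0.80446635 -0.69123698 -0.4294534 ] [-4.21669954e-01  1.80500629e-01 -3.88245376e-01  1.00230987e+00
 -5.18397458e-04  1.13098427e+00]
```

View pics/scene1.png

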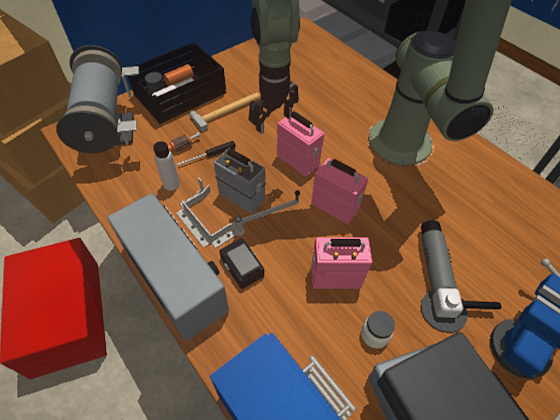

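View pics/wrist1.png

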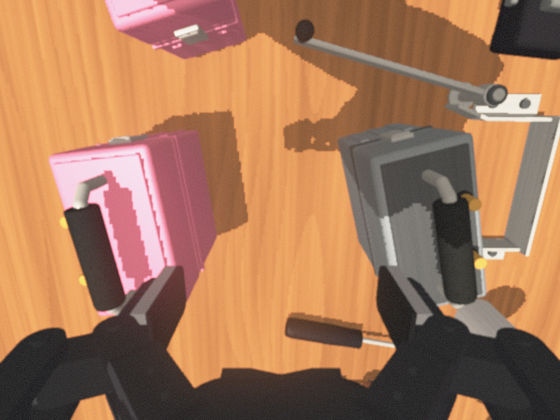

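Run:
```python
import cv2
from h import *
a=cv2.imread("pics/scene1.png");cv2.imwrite("pics/scene1z.png",cv2.resize(a[30:180,220:340],None,fx=5,fy=5,interpolation=cv2.INTER_CUBIC)[:,:600])
b=[454.5,-123.4]
for dx in(-57,0,57):
  for z in (231,243,256,310): print(dx,z,(proj("scene",[b[0]+dx,b[1],z])[0]-[220,30])*5)
```

```text
-57 231 [351.98594569 442.9484578 ]
-57 243 [352.84895322 426.5065607 ]
-57 256 [353.8002758  408.38209792]
-57 310 [357.94498386 329.4177075 ]
0 231 [270.75016257 486.67008917]
0 243 [270.93892613 470.29093909]
0 256 [271.14707462 452.22974399]
0 310 [272.05476594 373.46871409]
57 231 [186.43063653 532.05141119]
57 243 [185.8926281  515.75178712]
57 256 [185.29916797 497.77218607]
57 310 [182.70874391 419.29211866]
```

View pics/scene1z.png

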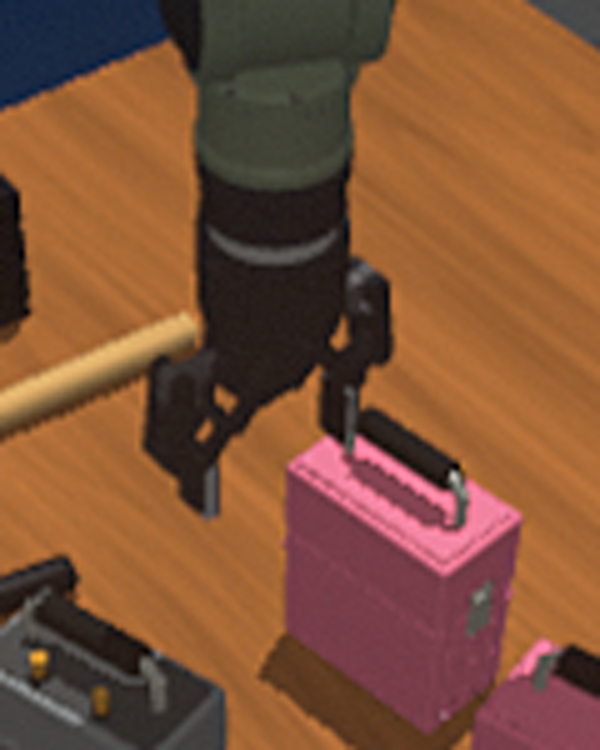

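Emit:
{"fn": "drive_tool", "kwargs": {"plan": [{"claw": 0,"dx": 0,"dy": -0.01,"dz": 0.0,"roll": 0},{"claw": 0,"dx": 0,"dy": -0.01,"dz": 0.0,"roll": 0},{"claw": 0,"dx": 0,"dy": -0.01,"dz": 0.03,"roll": 0},{"claw": 0,"dx": 0,"dy": -0.01,"dz": 0.07,"roll": 0},{"claw": 0,"dx": 0,"dy": -0.01,"dz": 0.11,"roll": 0},{"claw": 0,"dx": 0,"dy": -0.01,"dz": 0.15,"roll": 0},{"claw": 0,"dx": 0,"dy": -0.01,"dz": 0.18,"roll": 0},{"claw": 0,"dx": 0,"dy": -0.01,"dz": 0.2,"roll": 0},{"claw": 0,"dx": 0,"dy": -0.01,"dz": 0.21,"roll": 0},{"claw": 0,"dx": 0,"dy": -0.01,"dz": 0.216,"roll": 0},{"claw": 0,"dx": 0,"dy": -0.01,"dz": 0.216,"roll": 0}]}}

```text
time_s: 5.25
tcp_pos: [445.1, -123.3, 40.5]
ee_rot: [2.2, 2.242, 0.0]
ft_force: [0.4, -0.2, 0.5]
width: 42.8
```

```bash
cat > snap.py <<'E'
import sys
from workcell import bot
import cv2,numpy as np
from h import *
k=sys.argv[1]
o=bot.get_obs();print(round(o["time_s"],2),o["tcp_pos"].round(1),o["ft_force"].round(1),o["torque"].round(2),round(o["width"],1))
for c in sys.argv[2].split(","):
    r=bot.capture(c)["color"][:,:,::-1];cv2.imwrite(f"pics/{c}{k}.png",r)
    if c=="scene": r=r[110:230,170:340];f=4.7
    elif c=="top": r=r[130:270,250:400];f=4.2
    else: f=1.4
    cv2.imwrite(f"pics/{c}{k}z.png",cv2.resize(r,None,fx=f,fy=f,interpolation=cv2.INTER_CUBIC))
E
python3 snap.py 2 scene,wrist
```

```text
5.25 [ 445.1 -123.3   40.5] [ 0.4 -0.2  0.5] [0.03 0.02 0.05] 42.8
```

View pics/scene2z.png

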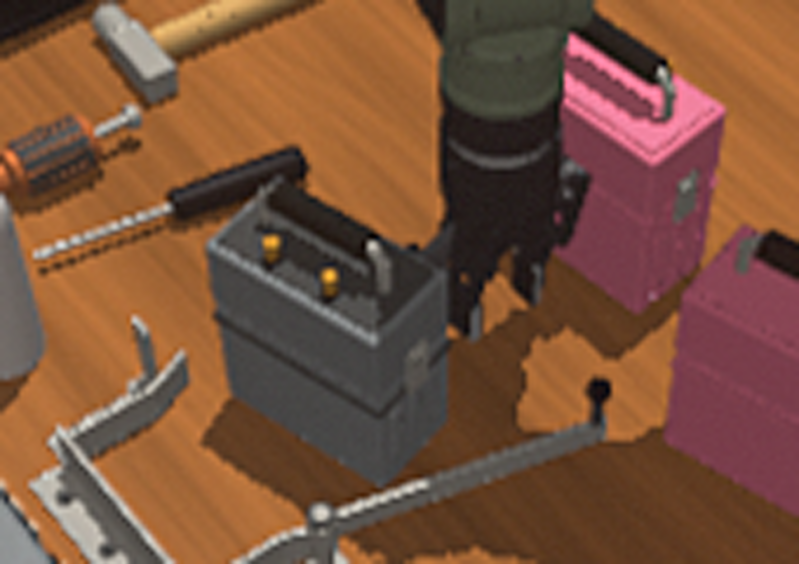

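View pics/wrist2z.png

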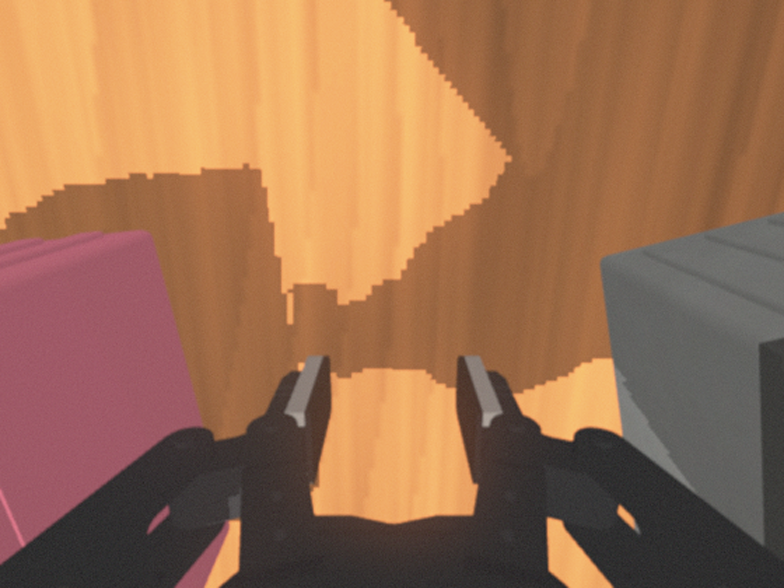

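Emit:
{"fn": "drive_tool", "kwargs": {"plan": [{"claw": 1},{"claw": 1},{"claw": 1},{"claw": 1}]}}

```text
invalid input
```

```bash
python3 snap.py 3 wrist
python3 - <<'E'
from workcell import bot
from h import *
from scipy.spatial.transform import Rotation as Ro
r=bot.capture("wrist");o=bot.get_obs()
T=Ro.from_rotvec(o["ee_rot"]).as_matrix();p=o["tcp_pos"]
Rt=r["R"]@T; tt=r["R"]@p+r["t"]   # tool->cam
np.savez("wc.npz",K=r["K"],R=Rt,t=tt);print(Rt.round(3),tt.round(1))
E
```

```text
5.35 [ 445.4 -123.4   40.9] [-0.4 -0.4  0.5] [-0.02 -0.   -0.  ] 42.8
[[-0.     1.    -0.   ]
 [-0.955 -0.    -0.298]
 [-0.298  0.     0.955]] [-1.000e-01  3.840e+01  1.342e+02]
```

View pics/wrist3z.png

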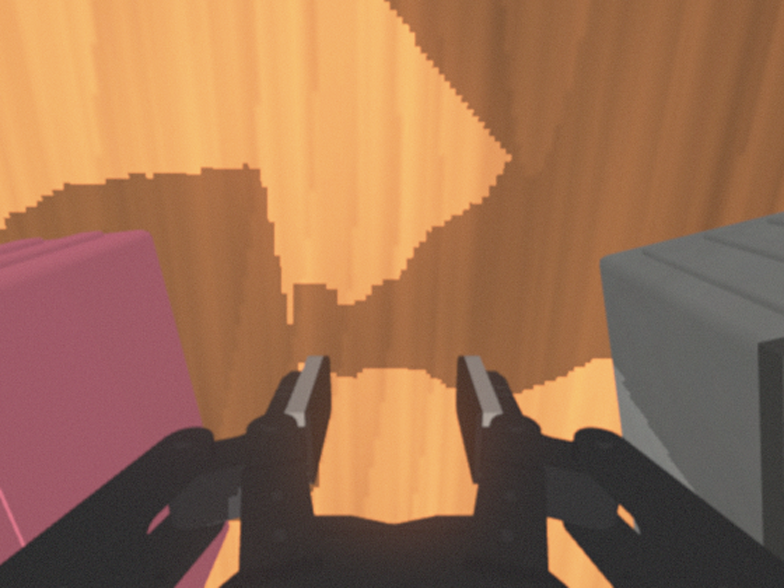

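Emit:
{"fn": "drive_tool", "kwargs": {"plan": [{"claw": 1,"dx": 0,"dy": 0,"dz": 0,"roll": 0},{"claw": 1,"dx": 0,"dy": 0,"dz": 0,"roll": 0},{"claw": 1,"dx": 0,"dy": 0,"dz": 0,"roll": 0},{"claw": 1,"dx": 0,"dy": 0,"dz": 0,"roll": 0}]}}

```text
time_s: 5.95
tcp_pos: [444.9, -123.2, 40.3]
ee_rot: [2.2, 2.243, 0.0]
ft_force: [0.6, -0.4, 0.1]
width: 85.1
```

```bash
python3 snap.py 4 wrist,scene
python3 - <<'E'
from h import *
w=np.load("wc.npz");K,R,t=w["K"],w["R"],w["t"];C=-R.T@t
print("cam in tool",C)
def ry(u,v,x):
    d=R.T@np.linalg.solve(K,[u,v,1]);return C+d*(x-C[0])/d[0]
for x in(0,6,11):print("half elbow",ry(620/1.4,440/1.4,x).round(1),"tip",ry(465/1.4,357/1.4,x).round(1))
E
```

```text
5.95 [ 444.9 -123.2   40.3] [ 0.6 -0.4  0.1] [-0.05 -0.   -0.03] 85.1
cam in tool [  76.65410081    0.12004368 -116.68909329]
half elbow [ 0.  62.1 -8.9] tip [ 0.  27.5 42.8]
half elbow [  6.   57.2 -17.4] tip [ 6.  25.4 30.4]
half elbow [ 11.   53.2 -24.4] tip [11.  23.6 20. ]
```

View pics/wrist4z.png

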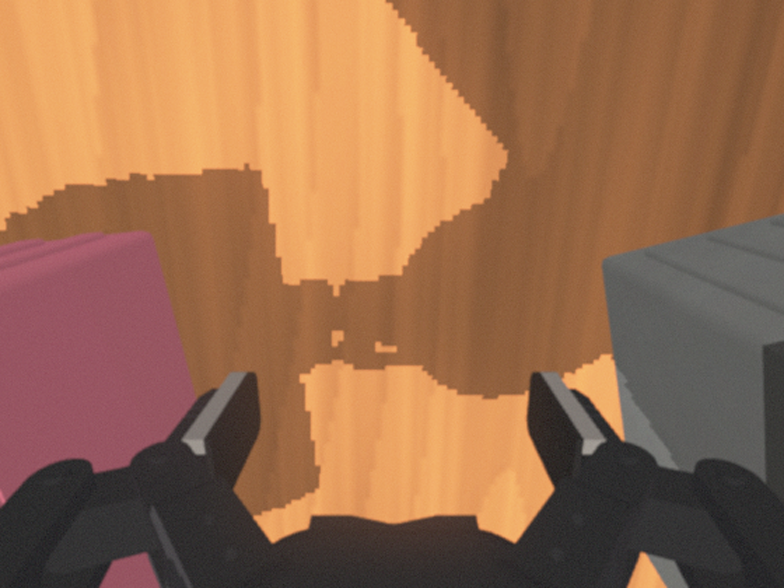

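View pics/scene4z.png

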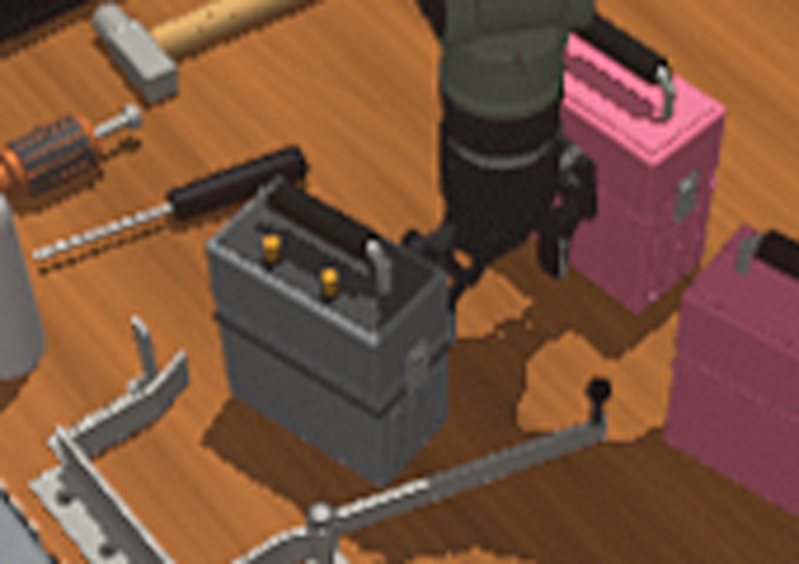

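Emit:
{"fn": "drive_tool", "kwargs": {"plan": [{"claw": 1,"dx": 0,"dy": 0,"dz": 0.01,"roll": 0},{"claw": 1,"dx": 0,"dy": 0,"dz": 0.018,"roll": 0},{"claw": 1,"dx": 0,"dy": 0,"dz": 0.022,"roll": 0},{"claw": 1,"dx": 0,"dy": 0,"dz": 0.0235,"roll": 0},{"claw": 1,"dx": 0,"dy": 0,"dz": 0.0235,"roll": 0}]}}

```text
time_s: 6.68
tcp_pos: [444.9, -123.2, 16.7]
ee_rot: [-2.2, -2.242, 0.0]
ft_force: [-0.0, -0.5, 0.2]
width: 85.1
```

```bash
python3 snap.py 5 scene
python3 - <<'E'
from h import *
w=np.load("wc.npz");K,R,t=w["K"],w["R"],w["t"];C=-R.T@t
def ry(u,v,x):
    d=R.T@np.linalg.solve(K,[u,v,1]);return C+d*(x-C[0])/d[0]
for x in(0,6,11):print("elbow",ry(757/1.4,480/1.4,x).round(1),ry(735/1.4,463/1.4,x).round(1),"tip",ry(535/1.4,373/1.4,x).round(1))
E
```

```text
6.67 [ 444.9 -123.2   16.7] [-0.  -0.5  0.2] [-0.01 -0.03 -0.  ] 85.1
elbow [  0.   87.6 -24.7] [  0.   86.7 -18.5] tip [ 0.  50.3 29.9]
elbow [  6.   80.7 -31.9] [  6.   79.9 -26.2] tip [ 6.  46.4 18.4]
elbow [ 11.   75.  -37.9] [ 11.   74.3 -32.6] tip [11.  43.1  8.9]
```

View pics/scene5z.png

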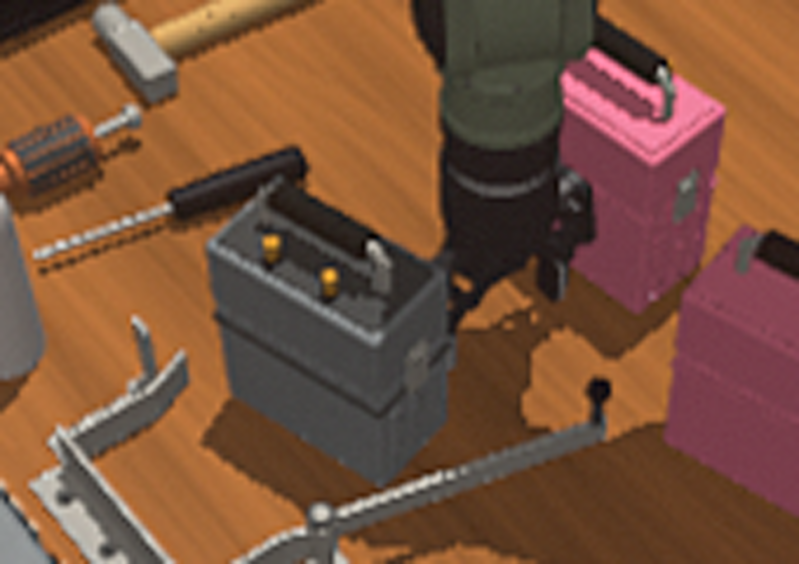

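Emit:
{"fn": "drive_tool", "kwargs": {"plan": [{"claw": 1,"dx": 0,"dy": 0,"dz": 0.002,"roll": 0},{"claw": 1,"dx": 0,"dy": 0,"dz": 0.004,"roll": 0},{"claw": 1,"dx": 0,"dy": 0.002,"dz": 0.004,"roll": 0},{"claw": 1,"dx": 0,"dy": 0.004,"dz": 0.004,"roll": 0},{"claw": 1,"dx": 0,"dy": 0.006,"dz": 0.004,"roll": 0}]}}

```text
time_s: 7.35
tcp_pos: [449.1, -123.1, 12.5]
ee_rot: [-2.199, -2.24, 0.005]
ft_force: [-8.2, -2.9, 2.8]
width: 85.2
```

Emit:
{"fn": "drive_tool", "kwargs": {"plan": [{"claw": 1,"dx": 0,"dy": 0.002,"dz": 0,"roll": 0},{"claw": 1,"dx": 0,"dy": 0.004,"dz": 0,"roll": 0},{"claw": 1,"dx": 0,"dy": 0.006,"dz": 0,"roll": 0}]}}

```text
time_s: 7.72
tcp_pos: [450.0, -122.6, 12.3]
ee_rot: [-2.196, -2.235, 0.017]
ft_force: [-22.6, -3.5, 22.1]
width: 85.1
```

```bash
python3 snap.py 6 scene,wrist
```

```text
7.72 [ 450.  -122.6   12.3] [-22.6  -3.5  22.1] [-0.62  3.17 -0.12] 85.1
```

View pics/scene6z.png

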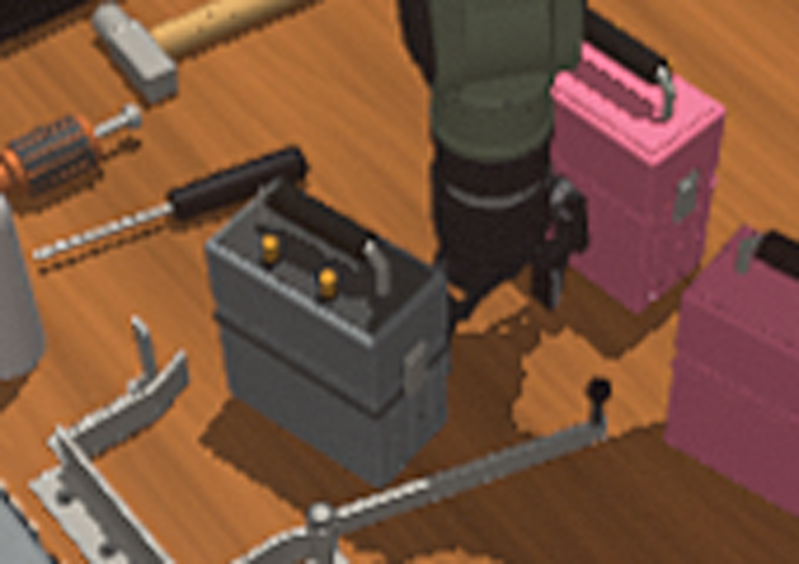

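View pics/wrist6z.png

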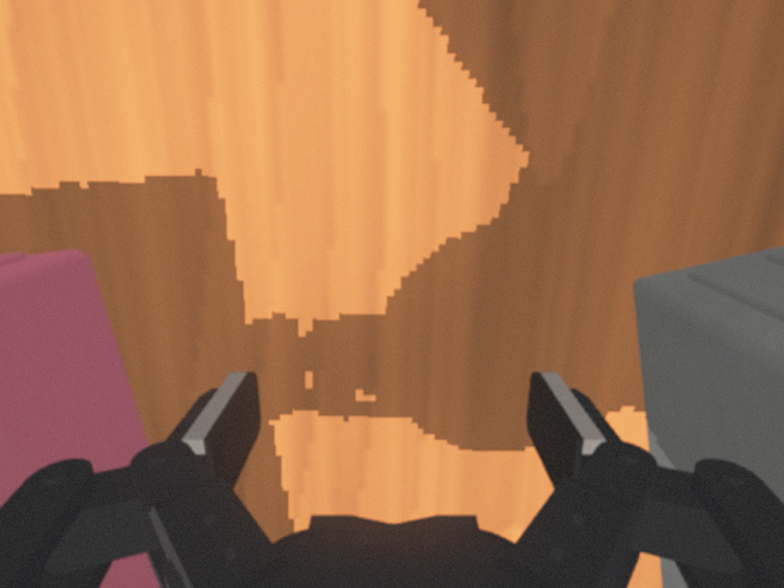

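Emit:
{"fn": "drive_tool", "kwargs": {"plan": [{"claw": 1,"dx": 0,"dy": -0.006,"dz": -0.001,"roll": 0},{"claw": 1,"dx": 0,"dy": -0.012,"dz": -0.002,"roll": 0},{"claw": 1,"dx": 0,"dy": -0.012,"dz": -0.002,"roll": 0}]}}

```text
time_s: 8.2
tcp_pos: [445.0, -123.2, 14.9]
ee_rot: [2.2, 2.242, 0.001]
ft_force: [-0.3, -0.3, 0.2]
width: 85.3
```

```bash
python3 snap.py 7 scene
```

```text
8.2 [ 445.  -123.2   14.9] [-0.3 -0.3  0.2] [ 0.01  0.02 -0.01] 85.3
```

View pics/scene7z.png

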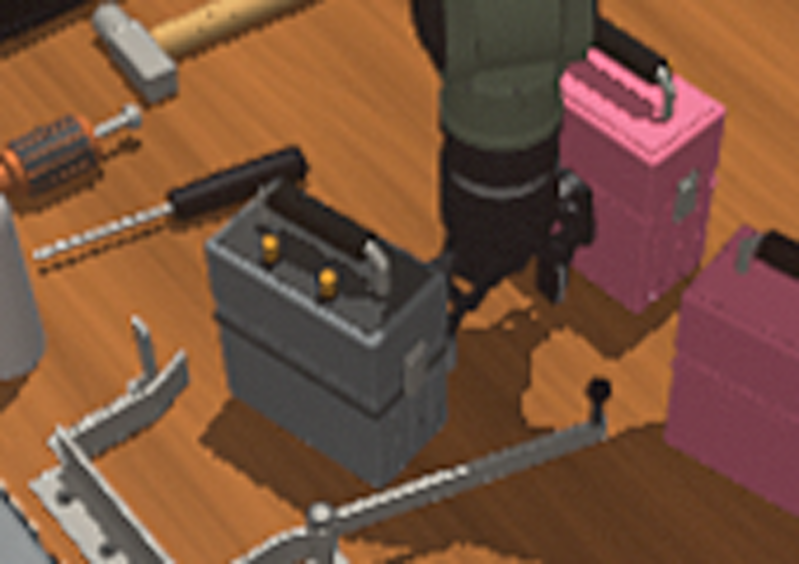

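Emit:
{"fn": "drive_tool", "kwargs": {"plan": [{"claw": 1,"dx": 0,"dy": 0.003,"dz": 0,"roll": 0},{"claw": 1,"dx": 0,"dy": 0.006,"dz": 0,"roll": 0},{"claw": 1,"dx": 0,"dy": 0.008,"dz": 0,"roll": 0},{"claw": 1,"dx": 0,"dy": 0.01,"dz": 0,"roll": 0}]}}

```text
time_s: 8.75
tcp_pos: [451.6, -122.5, 13.9]
ee_rot: [-2.197, -2.238, 0.007]
ft_force: [-9.1, -0.8, 1.3]
width: 85.5
```

```bash
python3 snap.py 8 scene,wrist
```

```text
8.75 [ 451.6 -122.5   13.9] [-9.1 -0.8  1.3] [-0.11  1.2   0.1 ] 85.5
```

View pics/scene8z.png

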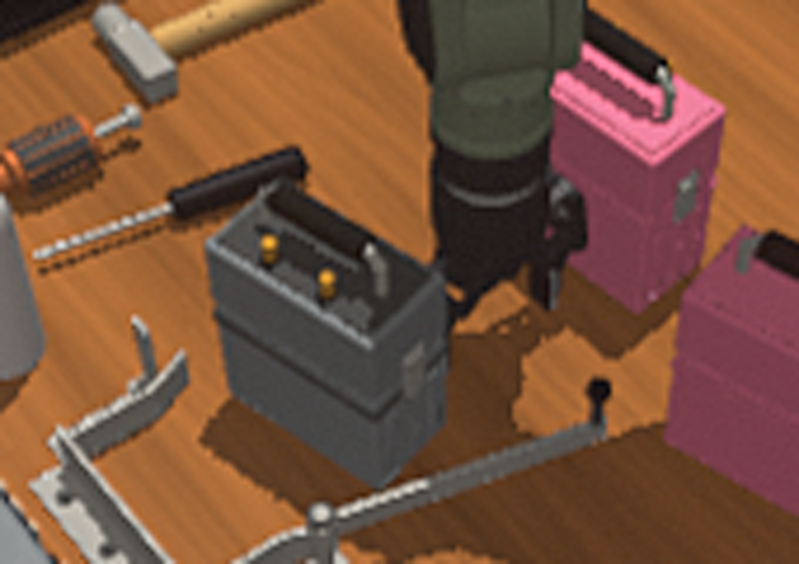

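Emit:
{"fn": "drive_tool", "kwargs": {"plan": [{"claw": 1,"dx": 0,"dy": 0.002,"dz": 0,"roll": 0},{"claw": 1,"dx": 0,"dy": 0.004,"dz": -0.0005,"roll": 0},{"claw": 1,"dx": 0,"dy": 0.006,"dz": -0.0005,"roll": 0},{"claw": 1,"dx": 0,"dy": 0.008,"dz": -0.0005,"roll": 0},{"claw": 1,"dx": 0,"dy": 0.01,"dz": -0.0005,"roll": 0},{"claw": 1,"dx": 0,"dy": 0.012,"dz": -0.0005,"roll": 0}]}}

```text
time_s: 9.6
tcp_pos: [462.5, -121.1, 13.8]
ee_rot: [-2.194, -2.237, 0.007]
ft_force: [-7.7, 1.0, -1.1]
width: 85.3
```

```bash
python3 snap.py 9 scene,wrist,top
```

```text
9.6 [ 462.5 -121.1   13.8] [-7.7  1.  -1.1] [0.22 1.29 0.19] 85.3
```

View pics/scene9z.png

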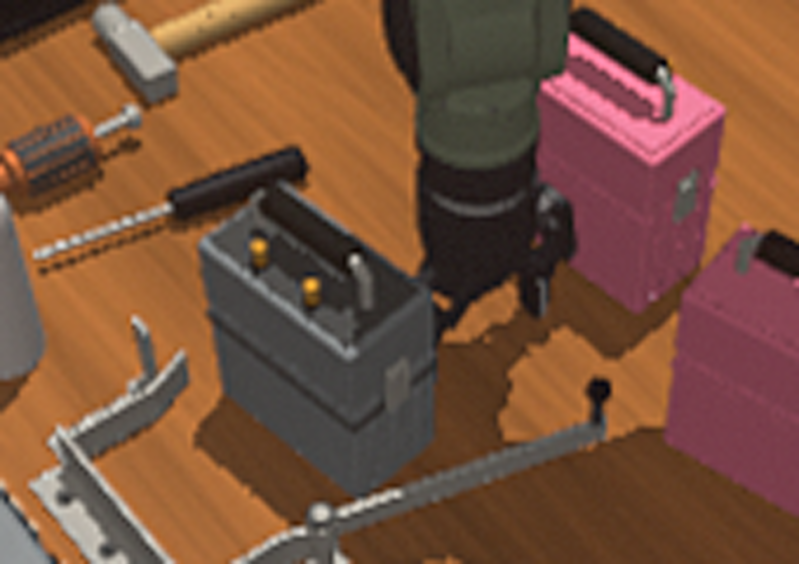

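View pics/top9z.png

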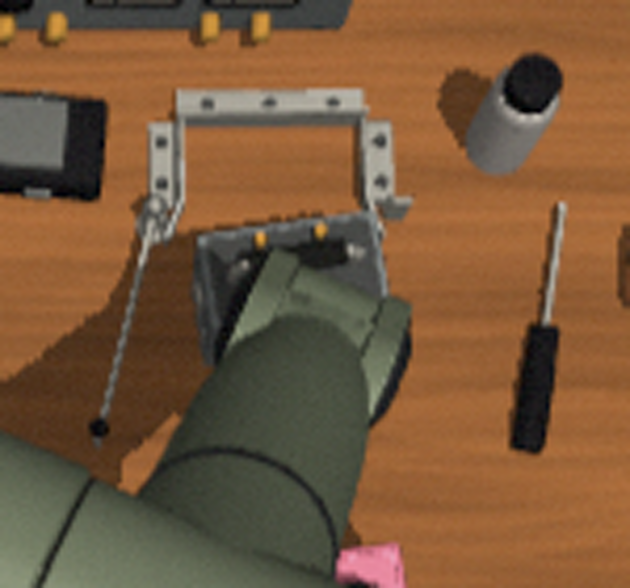

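```bash
cat > fb.py <<'E'
from h import *
from scipy.optimize import least_squares
B=np.array([692.787,-128.759,18.869-6*np.pi])
def fitbox(top,scene):
    N={"RL":(36,66,150),"RR":(36,-66,150),"FL":(-36,66,150),"FR":(-36,-66,150),"rl":(35,65,0),"rr":(35,-65,0),"fl":(-35,65,0)}
    obs=[("top",(250+u/4.2-.4,130+v/4.2-.4),N[k]) for k,(u,v) in top.items()]+[("scene",(170+u/4.7-.4,110+v/4.7-.4),N[k]) for k,(u,v) in scene.items()]
    f=lambda p:np.ravel([proj(c,tf(p,X))[0]-uv for c,uv,X in obs])
    r=least_squares(f,[580,-130,.1],loss="soft_l1");x=r.x;b=B
    c,s=np.cos(b[2]),np.sin(b[2]);d=x[:2]-b[:2]
    print("world",x.round(3),"in bay",(c*d[0]+s*d[1]).round(1),(-s*d[0]+c*d[1]).round(1),(x[2]-b[2]).round(3),"res",r.fun.reshape(-1,2).round(1).tolist())
    return x
E
python3 -c "
from fb import *
fitbox(dict(RL=(197,237),RR=(379,213)),dict(RL=(355,357),RR=(201,243),FL=(435,287),rl=(360,494),rr=(219,390)))"
```

```text
world [ 5.75415e+02 -1.34614e+02  1.55000e-01] in bay -117.5 -3.6 0.136 res [[0.3, -0.2], [-0.3, -1.0], [-0.7, -0.4], [-1.0, -1.5], [1.0, -0.3], [0.7, 1.7], [1.1, -0.1]]
```

Emit:
{"fn": "drive_tool", "kwargs": {"plan": [{"claw": 1,"dx": 0,"dy": 0.002,"dz": 0,"roll": 0},{"claw": 1,"dx": 0,"dy": 0.004,"dz": 0,"roll": 0},{"claw": 1,"dx": 0,"dy": 0.006,"dz": 0,"roll": 0},{"claw": 1,"dx": 0,"dy": 0.008,"dz": 0,"roll": 0},{"claw": 1,"dx": 0,"dy": 0.01,"dz": 0,"roll": 0},{"claw": 1,"dx": 0,"dy": 0.012,"dz": 0,"roll": 0}]}}

```text
time_s: 10.5
tcp_pos: [474.1, -120.6, 13.6]
ee_rot: [-2.193, -2.237, 0.007]
ft_force: [-8.9, 1.0, -1.3]
width: 85.8
```

```bash
python3 snap.py 10 scene,top
```

```text
10.5 [ 474.1 -120.6   13.6] [-8.9  1.  -1.3] [0.24 1.39 0.18] 85.8
```

View pics/scene10z.png

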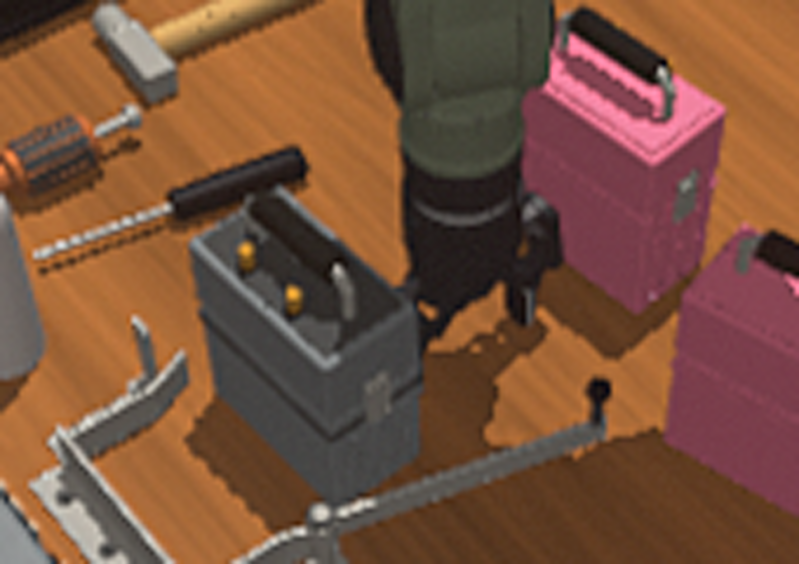

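View pics/top10z.png

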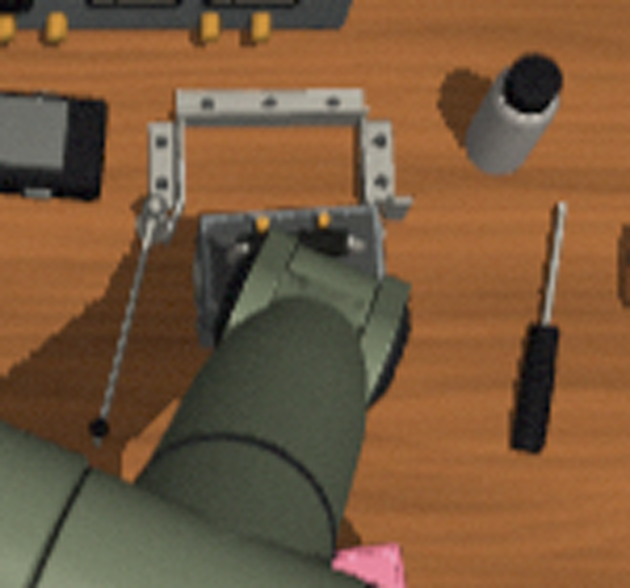

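```bash
python3 -c "
from fb import *
fitbox(dict(RL=(199,216),RR=(377,206)),dict(RL=(333,365),RR=(191,244),FL=(418,303),rl=(335,500),rr=(212,390)))"
```

```text
world [ 5.84974e+02 -1.33665e+02  7.60000e-02] in bay -107.9 -2.8 0.057 res [[0.2, 0.0], [1.0, -0.9], [-0.9, 0.3], [-0.8, -1.5], [1.4, -0.3], [1.7, 2.7], [0.8, 0.2]]
```

Emit:
{"fn": "drive_tool", "kwargs": {"plan": [{"claw": 1,"dx": 0,"dy": -0.008,"dz": 0,"roll": 0},{"claw": 1,"dx": -0.005,"dy": -0.008,"dz": 0,"roll": 0},{"claw": 1,"dx": -0.008,"dy": -0.006,"dz": 0,"roll": 0},{"claw": 1,"dx": -0.008,"dy": 0.0,"dz": 0,"roll": 0},{"claw": 1,"dx": -0.008,"dy": 0.003,"dz": 0,"roll": 0},{"claw": 1,"dx": -0.008,"dy": 0.006,"dz": 0,"roll": 0},{"claw": 1,"dx": -0.008,"dy": 0.009,"dz": 0,"roll": 0},{"claw": 1,"dx": -0.008,"dy": 0.012,"dz": 0,"roll": 0},{"claw": 1,"dx": -0.008,"dy": 0.015,"dz": 0,"roll": 0},{"claw": 1,"dx": -0.008,"dy": 0.018,"dz": 0,"roll": 0},{"claw": 1,"dx": -0.008,"dy": 0.021,"dz": 0,"roll": 0},{"claw": 1,"dx": -0.008,"dy": 0.024,"dz": 0,"roll": 0}]}}

```text
time_s: 12.1
tcp_pos: [498.1, -129.1, 14.2]
ee_rot: [-2.196, -2.236, 0.009]
ft_force: [-13.3, 1.1, 5.2]
width: 85.2
```

```bash
python3 snap.py 11 scene,top
```

```text
12.1 [ 498.1 -129.1   14.2] [-13.3   1.1   5.2] [-0.03  1.58 -0.02] 85.2
```

View pics/scene11z.png

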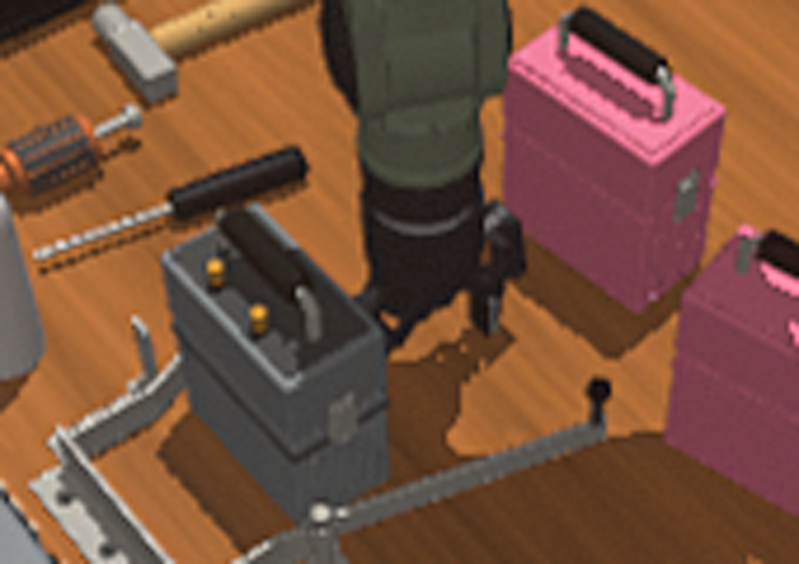

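View pics/top11z.png

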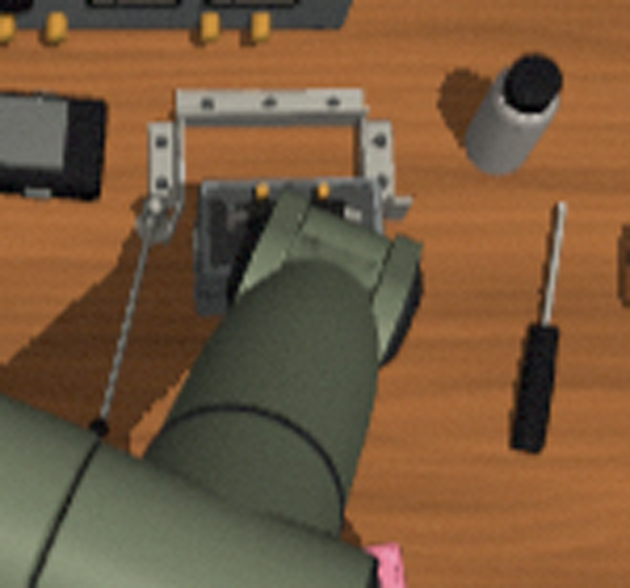

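```bash
python3 -c "
from fb import *
fitbox(dict(RL=(200,184),RR=(375,179),FL=(196,313)),dict(RL=(292,389),RR=(164,254),FL=(385,332)))"
```

```text
world [ 6.06455e+02 -1.29502e+02  1.60000e-02] in bay -86.3 0.9 -0.004 res [[-0.9, -0.5], [0.7, -0.0], [0.7, -8.2], [0.4, 0.4], [-0.0, -0.4], [2.3, -0.6]]
```

Emit:
{"fn": "drive_tool", "kwargs": {"plan": [{"claw": 1,"dx": 0,"dy": 0.003,"dz": 0,"roll": 0},{"claw": 1,"dx": 0,"dy": 0.006,"dz": 0,"roll": 0},{"claw": 1,"dx": 0,"dy": 0.009,"dz": 0,"roll": 0},{"claw": 1,"dx": 0,"dy": 0.012,"dz": 0,"roll": 0},{"claw": 1,"dx": 0,"dy": 0.015,"dz": 0,"roll": 0},{"claw": 1,"dx": 0,"dy": 0.018,"dz": 0,"roll": 0},{"claw": 1,"dx": 0,"dy": 0.021,"dz": 0,"roll": 0},{"claw": 1,"dx": 0,"dy": 0.024,"dz": 0,"roll": 0},{"claw": 1,"dx": 0,"dy": 0.027,"dz": 0,"roll": 0},{"claw": 1,"dx": 0,"dy": 0.03,"dz": 0,"roll": 0}]}}

```text
time_s: 13.45
tcp_pos: [528.2, -128.6, 13.8]
ee_rot: [-2.196, -2.236, 0.009]
ft_force: [-10.9, -0.5, 1.8]
width: 85.4
```

```bash
python3 snap.py 12 scene,top
```

```text
13.45 [ 528.2 -128.6   13.8] [-10.9  -0.5   1.8] [-0.02  1.62 -0.05] 85.4
```

View pics/scene12z.png

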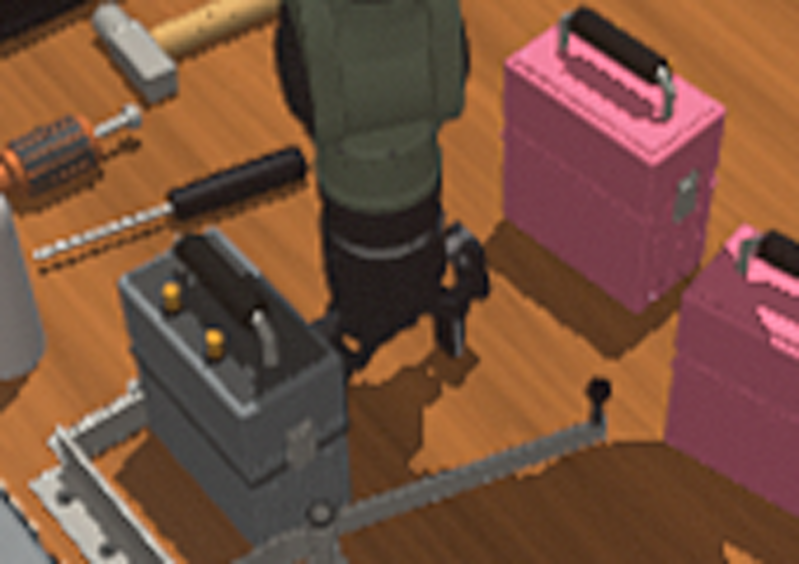

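View pics/top12z.png

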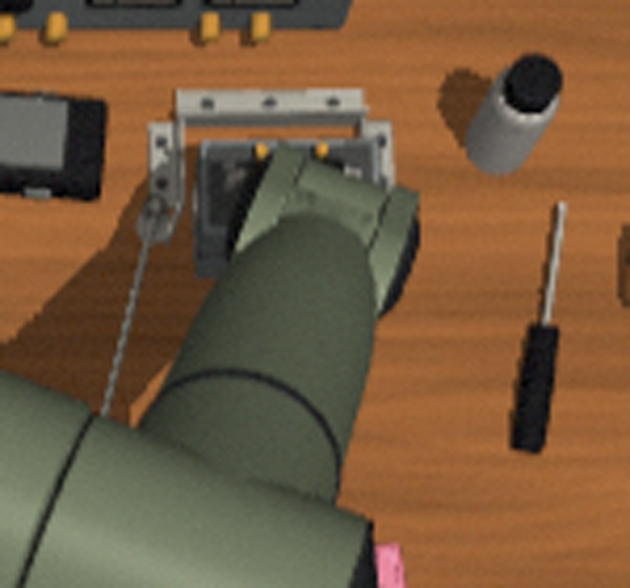

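```bash
python3 -c "
from fb import *
fitbox(dict(RL=(201,143),RR=(376,138)),dict(RL=(250,416),RR=(120,281),FL=(347,357)))
fitbox({},dict(RL=(250,416),RR=(120,281),FL=(347,357)))"
```

```text
world [ 6.37447e+02 -1.29670e+02  2.10000e-02] in bay -55.3 0.2 0.001 res [[-1.2, -0.5], [0.2, -0.2], [-0.4, 0.3], [-0.3, -0.9], [1.1, -0.6]]
world [ 6.38426e+02 -1.28575e+02  2.40000e-02] in bay -54.3 1.2 0.005 res [[-0.3, 0.7], [-0.5, -0.5], [1.1, -0.3]]
```

Emit:
{"fn": "drive_tool", "kwargs": {"plan": [{"claw": 1,"dx": 0,"dy": 0.003,"dz": 0,"roll": 0},{"claw": 1,"dx": 0,"dy": 0.006,"dz": 0,"roll": 0},{"claw": 1,"dx": 0,"dy": 0.009,"dz": 0,"roll": 0},{"claw": 1,"dx": 0,"dy": 0.012,"dz": 0,"roll": 0},{"claw": 1,"dx": 0,"dy": 0.015,"dz": 0,"roll": 0},{"claw": 1,"dx": 0,"dy": 0.018,"dz": 0,"roll": 0},{"claw": 1,"dx": 0,"dy": 0.021,"dz": 0,"roll": 0},{"claw": 1,"dx": 0,"dy": 0.024,"dz": 0,"roll": 0},{"claw": 1,"dx": 0,"dy": 0.027,"dz": 0,"roll": 0},{"claw": 1,"dx": 0,"dy": 0.03,"dz": 0,"roll": 0},{"claw": 1,"dx": 0,"dy": 0.033,"dz": 0,"roll": 0},{"claw": 1,"dx": 0,"dy": 0.036,"dz": 0,"roll": 0},{"claw": 1,"dx": 0,"dy": 0.039,"dz": 0,"roll": 0},{"claw": 1,"dx": 0,"dy": 0.042,"dz": 0,"roll": 0}]}}

```text
time_s: 15.3
tcp_pos: [570.3, -127.9, 13.7]
ee_rot: [-2.196, -2.236, 0.009]
ft_force: [-11.4, -0.2, 1.6]
width: 85.2
```

```bash
python3 snap.py 13 scene,top
```

```text
15.3 [ 570.3 -127.9   13.7] [-11.4  -0.2   1.6] [-0.04  1.55 -0.05] 85.2
```

View pics/scene13z.png

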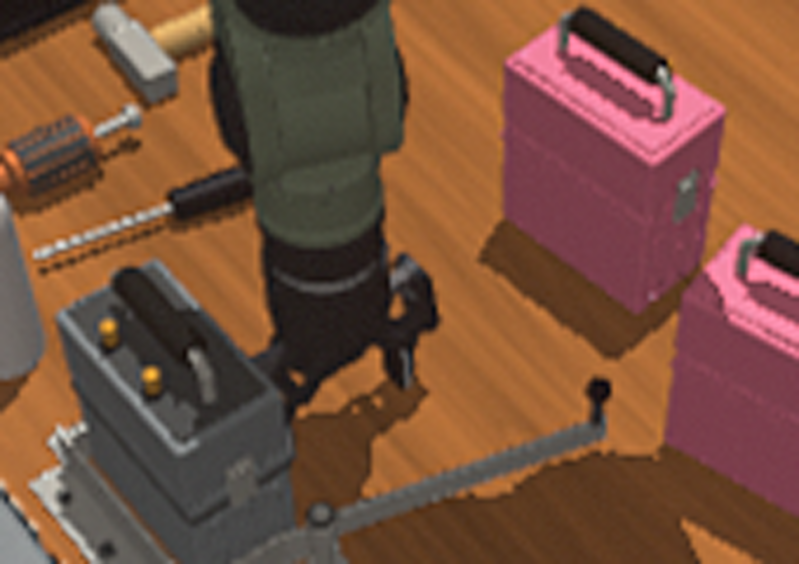

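View pics/top13z.png

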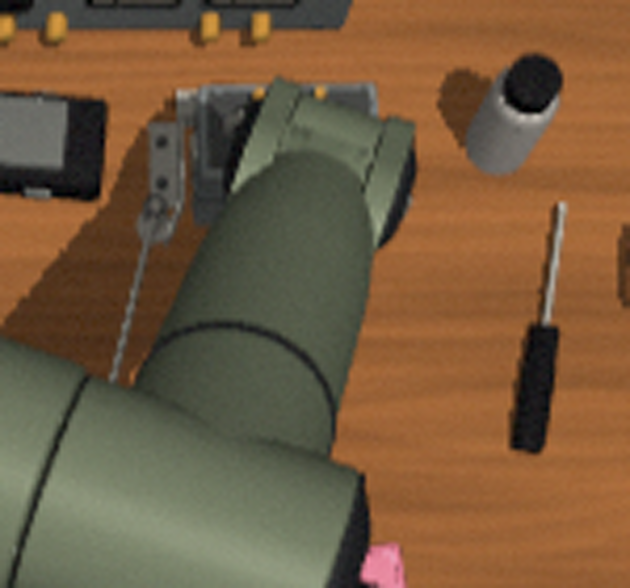

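Emit:
{"fn": "drive_tool", "kwargs": {"plan": [{"claw": 1,"dx": 0,"dy": 0.002,"dz": 0,"roll": 0},{"claw": 1,"dx": 0,"dy": 0.004,"dz": 0,"roll": 0},{"claw": 1,"dx": 0,"dy": 0.006,"dz": 0,"roll": 0},{"claw": 1,"dx": 0,"dy": 0.008,"dz": 0,"roll": 0},{"claw": 1,"dx": 0,"dy": 0.01,"dz": 0,"roll": 0}]}}

```text
time_s: 16.02
tcp_pos: [580.3, -127.8, 13.6]
ee_rot: [-2.196, -2.236, 0.009]
ft_force: [-11.1, -0.3, 2.1]
width: 85.5
```

Emit:
{"fn": "drive_tool", "kwargs": {"plan": [{"claw": 1,"dx": 0,"dy": 0.001,"dz": 0,"roll": 0},{"claw": 1,"dx": 0,"dy": 0.002,"dz": 0,"roll": 0},{"claw": 1,"dx": 0,"dy": 0.003,"dz": 0,"roll": 0}]}}

```text
time_s: 16.4
tcp_pos: [582.0, -127.7, 13.7]
ee_rot: [-2.195, -2.235, 0.012]
ft_force: [-17.4, -0.3, 8.4]
width: 85.4
```

Emit:
{"fn": "drive_tool", "kwargs": {"plan": [{"claw": 1,"dx": 0,"dy": 0.001,"dz": 0,"roll": 0},{"claw": 1,"dx": 0,"dy": 0.001,"dz": 0,"roll": 0}]}}

```text
time_s: 16.65
tcp_pos: [582.2, -127.3, 13.5]
ee_rot: [-2.194, -2.234, 0.013]
ft_force: [-17.4, -0.0, 5.5]
width: 85.3
```

```bash
python3 snap.py 14 scene,top
```

```text
16.65 [ 582.2 -127.3   13.5] [-17.4  -0.    5.5] [ 0.08  2.16 -0.04] 85.3
```

View pics/scene14.png

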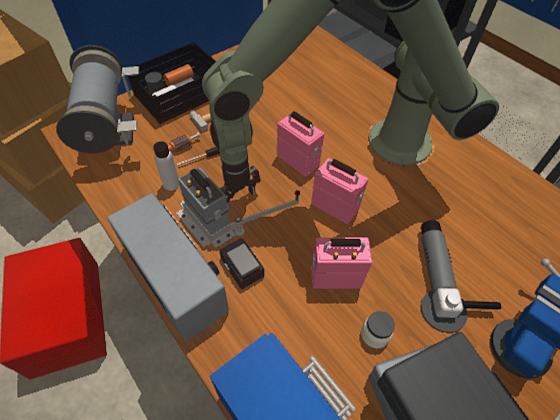

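View pics/top14z.png

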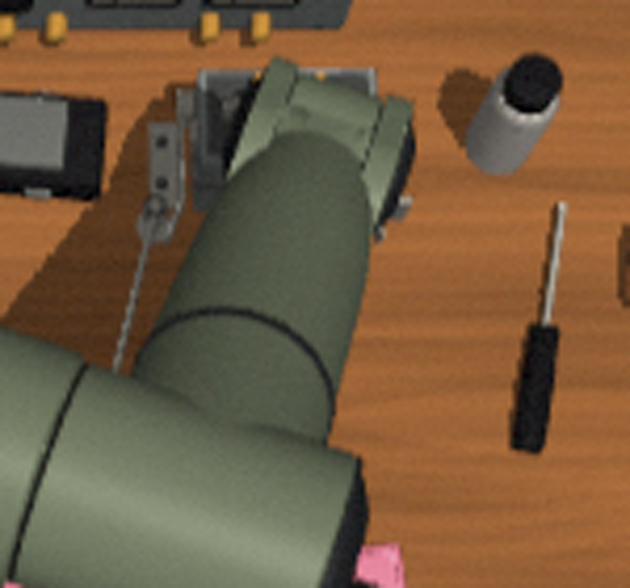

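```bash
python3 -c "
import cv2
a=cv2.imread('pics/scene14.png');cv2.imwrite('pics/s14y.png',cv2.resize(a[160:260,150:260],None,fx=6,fy=6,interpolation=cv2.INTER_CUBIC))"
```

```text
(no output)
```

View pics/s14y.png

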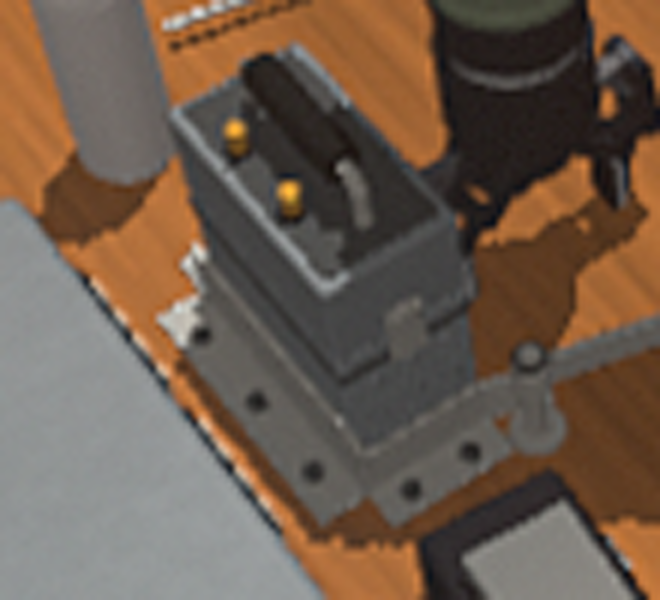

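```bash
python3 -c "
from fb import *
g=lambda u,v:((150+u/6-170)*4.7,(160+v/6-110)*4.7)
fitbox(dict(RL=(200,71),RR=(376,68)),dict(RL=g(325,292),RR=g(170,112),FL=g(458,215)))
fitbox({},dict(RL=g(325,292),RR=g(170,112),FL=g(458,215)))"
```

```text
world [ 692.19  -130.568   -0.   ] in bay -0.6 -1.8 -0.02 res [[-0.6, -0.9], [0.4, -0.2], [0.0, 0.4], [-0.4, -1.1], [1.2, -0.4]]
world [ 603.949 -129.172   -1.016] in bay -88.8 1.3 -1.035 res [[3.5, -23.3], [49.5, -27.2], [6.1, -3.0]]
```

```bash
cat > bar.py <<'E'
from fb import *
P=tf(B,(-45.5,94,0))[0][:2]
def ctr(a,r=120,gap=76.5,phi=None):
    u=tf([0,0,B[2]],(-np.sin(a),-np.cos(a),0))[0][:2]
    if phi is None: phi=-a+B[2]
    p=np.array([np.cos(phi),np.sin(phi)]); c=P+r*u-gap*p
    return c,np.degrees(phi)+180
if __name__=="__main__":
    print("start",ctr(1.834,gap=100,phi=-1.66))
    for a in [1.834,1.5,1.2,.9,.6,.3,.1,0]: print(a,[np.round(v,1) for v in ctr(a)])
E
python3 bar.py; python3 -c "
from workcell import bot;print(bot.get_obs()['tcp_pos'],bot.get_obs()['qpos'])"
```

```text
start (array([537.92402075,  92.90331334]), np.float64(84.88900600828335))
1.834 [array([547.5,  67.5]), np.float64(76.0)]
1.5 [array([519.1,  29.7]), np.float64(95.2)]
1.2 [array([505.4, -10.6]), np.float64(112.4)]
0.9 [array([504.2, -53.1]), np.float64(129.5)]
0.6 [array([515.7, -94. ]), np.float64(146.7)]
0.3 [array([ 538.7, -129.8]), np.float64(163.9)]
0.1 [array([ 559.6, -149.1]), np.float64(175.4)]
0 [array([ 571.3, -157.1]), np.float64(181.1)]
[ 582.23474654 -127.29462172   13.53300257] [-0.33776054  0.6725717  -0.31816204  0.59327702 -0.00274347  1.21495958]
```

Emit:
{"fn": "drive_tool", "kwargs": {"plan": [{"claw": 1,"dx": 0,"dy": -0.01,"dz": 0,"roll": 0},{"claw": 1,"dx": 0,"dy": -0.03,"dz": 0,"roll": 0},{"claw": 1,"dx": 0,"dy": -0.045,"dz": -0.02,"roll": 0},{"claw": 1,"dx": 0,"dy": -0.045,"dz": -0.06,"roll": 0},{"claw": 1,"dx": 0,"dy": -0.045,"dz": -0.1,"roll": 0},{"claw": 1,"dx": 0,"dy": -0.045,"dz": -0.13,"roll": 0},{"claw": 1,"dx": 0,"dy": -0.045,"dz": -0.13,"roll": 0}]}}

```text
time_s: 17.62
tcp_pos: [546.7, -130.2, 148.3]
ee_rot: [2.196, 2.238, 0.005]
ft_force: [0.8, -0.1, -0.8]
width: 85.3
```

```bash
python3 snap.py 15 scene,top;python3 -c "
import cv2
a=cv2.imread('pics/scene15.png');cv2.imwrite('pics/s15y.png',cv2.resize(a[160:260,150:260],None,fx=6,fy=6,interpolation=cv2.INTER_CUBIC))"
```

```text
17.62 [ 546.7 -130.2  148.3] [ 0.8 -0.1 -0.8] [ 0.04 -0.    0.  ] 85.3
```

View pics/s15y.png

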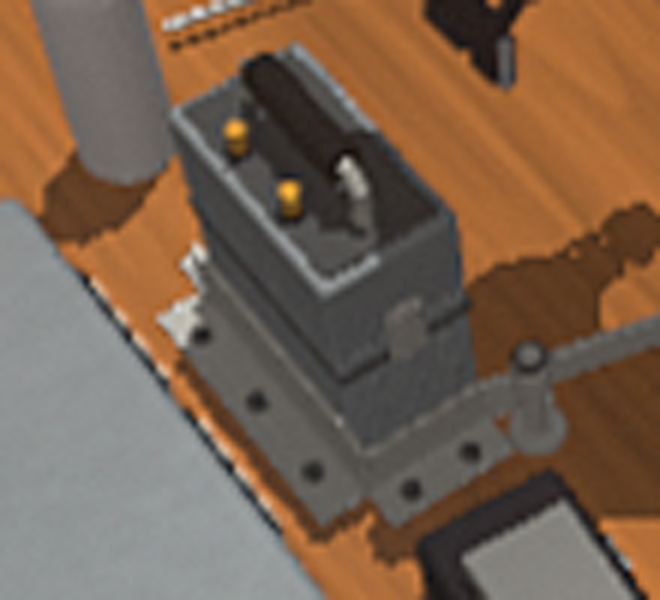

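View pics/top15z.png

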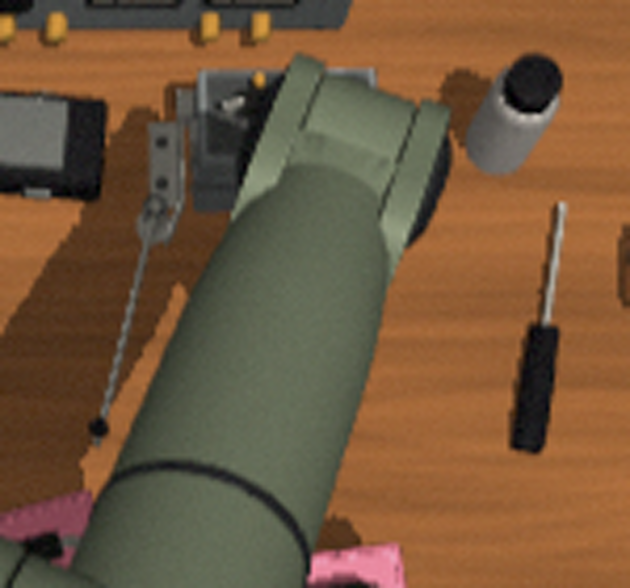

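Emit:
{"fn": "drive_tool", "kwargs": {"plan": [{"claw": 1,"dx": 0.02,"dy": 0,"dz": 0,"roll": -8},{"claw": 1,"dx": 0.045,"dy": 0,"dz": 0,"roll": -18},{"claw": 1,"dx": 0.073,"dy": 0,"dz": 0,"roll": -28},{"claw": 1,"dx": 0.1,"dy": 0,"dz": 0,"roll": -38},{"claw": 1,"dx": 0.13,"dy": 0,"dz": 0,"roll": -48},{"claw": 1,"dx": 0.16,"dy": 0,"dz": 0,"roll": -58},{"claw": 1,"dx": 0.19,"dy": 0,"dz": 0,"roll": -68},{"claw": 1,"dx": 0.215,"dy": 0,"dz": 0,"roll": -78},{"claw": 1,"dx": 0.225,"dy": 0,"dz": 0,"roll": -84},{"claw": 1,"dx": 0.225,"dy": 0,"dz": 0,"roll": -84}]}}

```text
time_s: 18.98
tcp_pos: [538.9, 96.3, 143.8]
ee_rot: [-0.134, -3.136, 0.0]
ft_force: [0.0, -0.4, 0.6]
width: 85.5
```

```bash
python3 snap.py 16 scene,wrist,top
```

```text
18.98 [538.9  96.3 143.8] [ 0.  -0.4  0.6] [ 0.04  0.03 -0.03] 85.5
```

View pics/scene16.png

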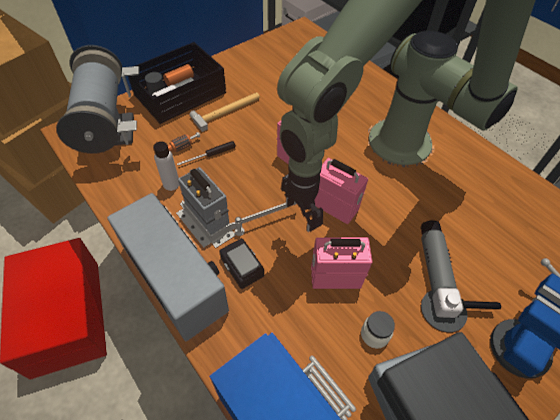

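View pics/wrist16z.png

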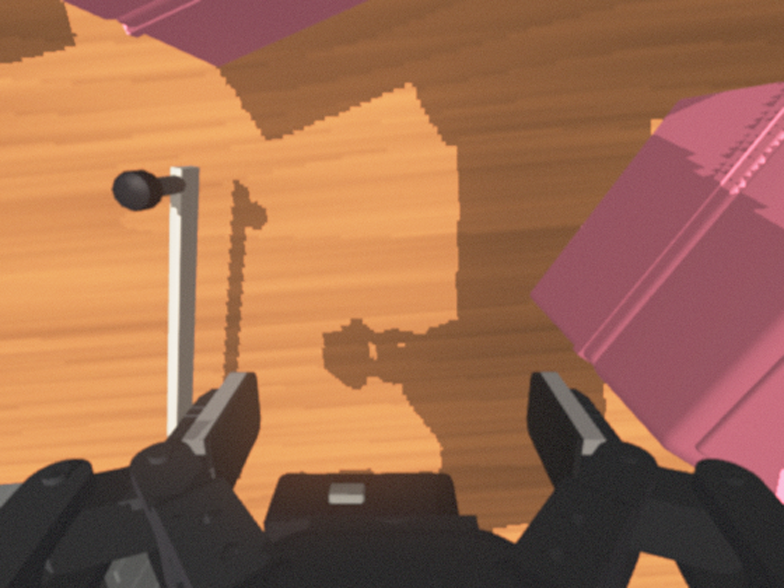

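Run:
```python
from h import *
print(ray("top",(201,220),0))
# third pink, bottom corners from 2.5x zoom
for u,v in [(190,327),(255,248)]: print(ray("top",(120+u/2.5,110+v/2.5),0))
for u,v in [(248,235),(200,195),(135,278),(193,312)]: print(ray("top",(120+u/2.5,110+v/2.5),150))
w=np.load("wc.npz");from scipy.spatial.transform import Rotation as Ro
K,R,t=w["K"],w["R"],w["t"];T=Ro.from_rotvec([-.134,-3.136,0]).as_matrix();p=np.array([538.9,96.3,143.8])
C=T@(-R.T@t)+p
for (u,v,z) in [(530,295,0),(185,180,49),(180,420,49)]:
    d=T@R.T@np.linalg.solve(K,[u/1.4,v/1.4,1]);print(C+d*(z-C[2])/d[2])
```

```text
[523.78853931 244.58069073   0.        ]
[455.15399383 259.08833802   0.        ]
[559.73329655 176.58141224   0.        ]
[544.84235811 170.11498921 150.        ]
[594.45088614 229.06074279 150.        ]
[492.49422636 304.08871012 150.        ]
[451.23950518 233.77457694 150.        ]
[553.47014813 176.91887993   0.        ]
[468.87331025   8.86734953  49.        ]
[590.16307922 -20.71497085  49.        ]
```

Emit:
{"fn": "drive_tool", "kwargs": {"plan": [{"claw": 0,"dx": 0,"dy": -0.008,"dz": 0,"roll": 0},{"claw": 0,"dx": 0,"dy": -0.016,"dz": 0,"roll": 0},{"claw": 0,"dx": 0,"dy": -0.016,"dz": 0.03,"roll": 0},{"claw": 0,"dx": 0,"dy": -0.016,"dz": 0.065,"roll": 0},{"claw": 0,"dx": 0,"dy": -0.016,"dz": 0.09,"roll": 0},{"claw": 0,"dx": 0,"dy": -0.016,"dz": 0.105,"roll": 0},{"claw": 0,"dx": 0,"dy": -0.016,"dz": 0.11,"roll": 0},{"claw": 1,"dx": 0,"dy": -0.016,"dz": 0.11,"roll": 0},{"claw": 1,"dx": 0,"dy": -0.016,"dz": 0.116,"roll": 0},{"claw": 1,"dx": 0,"dy": -0.016,"dz": 0.123,"roll": 0},{"claw": 1,"dx": 0,"dy": -0.016,"dz": 0.128,"roll": 0},{"claw": 1,"dx": 0,"dy": -0.016,"dz": 0.128,"roll": 0}]}}

```text
time_s: 20.62
tcp_pos: [537.9, 79.8, 16.8]
ee_rot: [-0.134, -3.138, 0.0]
ft_force: [-0.1, 0.6, 0.7]
width: 85.5
```

```bash
python3 snap.py 17 scene,wrist; python3 -c "
import cv2
a=cv2.imread('pics/scene17.png');cv2.imwrite('pics/s17y.png',cv2.resize(a[150:270,200:360],None,fx=5,fy=5,interpolation=cv2.INTER_CUBIC))"
```

```text
20.62 [537.9  79.8  16.8] [-0.1  0.6  0.7] [-0.01 -0.04  0.04] 85.5
```

View pics/s17y.png

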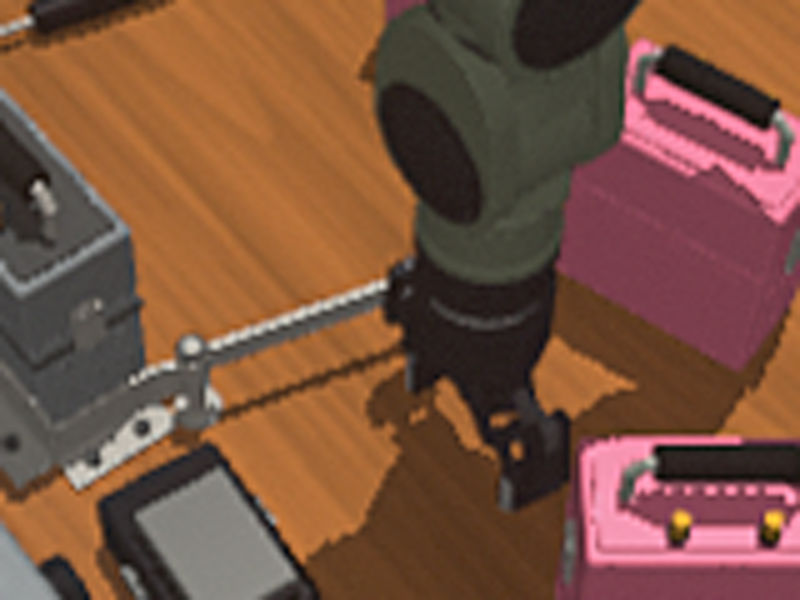

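View pics/wrist17z.png

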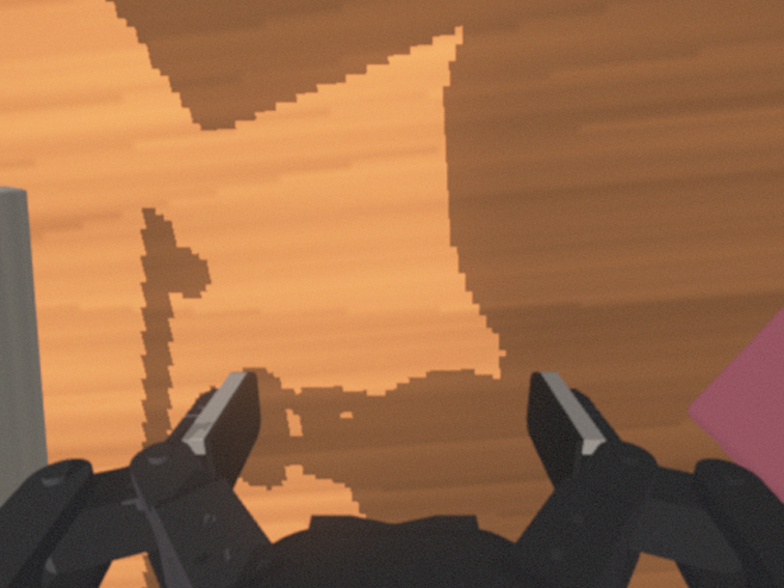

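Run:
```python
from bar import *
h=np.radians(85.1);ty=np.array([np.cos(h),np.sin(h)]);tx=np.array([-np.sin(h),np.cos(h)])
p0=np.array([537.9,79.8])
for i in range(20):
    a=1.76-.075*i
    phi=min(-a+B[2],9) if a<1.62 else np.radians(85.1-180)
    c,hd=ctr(a,r=120,phi=phi);d=c-p0
    print(round(a,3),c.round(0),"dx %.3f dy %.3f roll %.1f"%(d@tx/1e3,d@ty/1e3,-(hd-85.1)))
```

```text
1.76 [534.  61.] dx 0.003 dy -0.019 roll 0.0
1.685 [533.  52.] dx 0.003 dy -0.028 roll 0.0
1.61 [527.  43.] dx 0.008 dy -0.037 roll -3.8
1.535 [521.  34.] dx 0.013 dy -0.047 roll -8.1
1.46 [517.  25.] dx 0.017 dy -0.057 roll -12.4
1.385 [512.  15.] dx 0.020 dy -0.067 roll -16.7
1.31 [509.   5.] dx 0.022 dy -0.077 roll -21.0
1.235 [506.  -6.] dx 0.024 dy -0.088 roll -25.3
1.16 [504. -16.] dx 0.025 dy -0.098 roll -29.6
1.085 [503. -27.] dx 0.025 dy -0.109 roll -33.8
1.01 [503. -37.] dx 0.025 dy -0.120 roll -38.1
0.935 [504. -48.] dx 0.023 dy -0.130 roll -42.4
0.86 [505. -59.] dx 0.021 dy -0.141 roll -46.7
0.785 [507. -69.] dx 0.018 dy -0.151 roll -51.0
0.71 [510. -79.] dx 0.014 dy -0.161 roll -55.3
0.635 [514. -89.] dx 0.010 dy -0.171 roll -59.6
0.56 [518. -99.] dx 0.004 dy -0.180 roll -63.9
0.485 [ 523. -109.] dx -0.001 dy -0.189 roll -68.2
0.41 [ 529. -118.] dx -0.008 dy -0.197 roll -72.5
0.335 [ 536. -126.] dx -0.015 dy -0.205 roll -76.8
```

First half of the swing, followed by a look.

Emit:
{"fn": "drive_tool", "kwargs": {"plan": [{"claw": 1,"dx": 0.001,"dy": -0.01,"dz": 0.001,"roll": 0},{"claw": 1,"dx": 0.003,"dy": -0.019,"dz": 0.002,"roll": 0},{"claw": 1,"dx": 0.003,"dy": -0.028,"dz": 0.002,"roll": 0},{"claw": 1,"dx": 0.008,"dy": -0.037,"dz": 0.002,"roll": -4},{"claw": 1,"dx": 0.013,"dy": -0.047,"dz": 0.002,"roll": -8},{"claw": 1,"dx": 0.017,"dy": -0.057,"dz": 0.002,"roll": -12.5},{"claw": 1,"dx": 0.02,"dy": -0.067,"dz": 0.002,"roll": -17},{"claw": 1,"dx": 0.022,"dy": -0.077,"dz": 0.002,"roll": -21}]}}

```text
time_s: 21.72
tcp_pos: [509.1, 4.2, 15.2]
ee_rot: [0.442, -3.109, -0.001]
ft_force: [0.1, 1.1, -0.4]
width: 85.8
```

```bash
python3 snap.py 18 scene,wrist; python3 -c "
import cv2
a=cv2.imread('pics/scene18.png');cv2.imwrite('pics/s18y.png',cv2.resize(a[150:270,200:360],None,fx=5,fy=5,interpolation=cv2.INTER_CUBIC))"
```

```text
21.73 [509.1   4.2  15.2] [ 0.1  1.1 -0.4] [ 0.18  0.14 -0.02] 85.8
```

View pics/s18y.png

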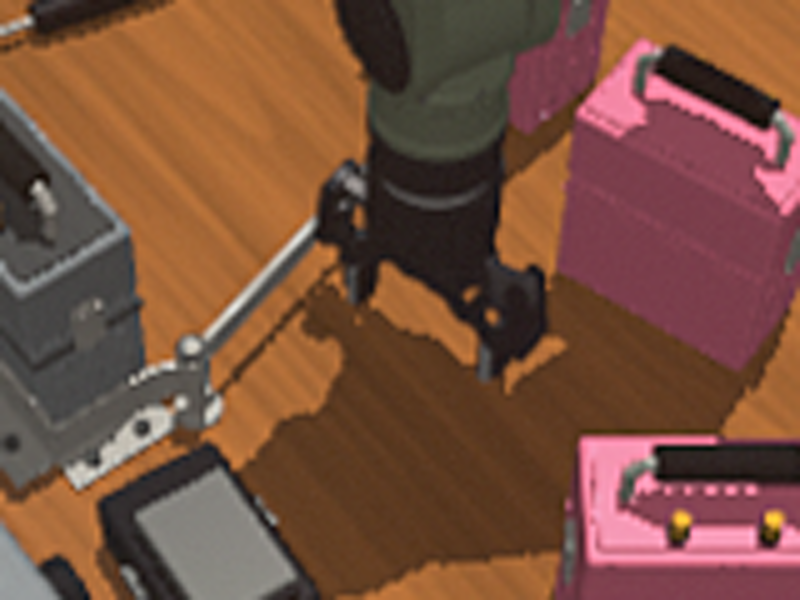

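View pics/wrist18z.png

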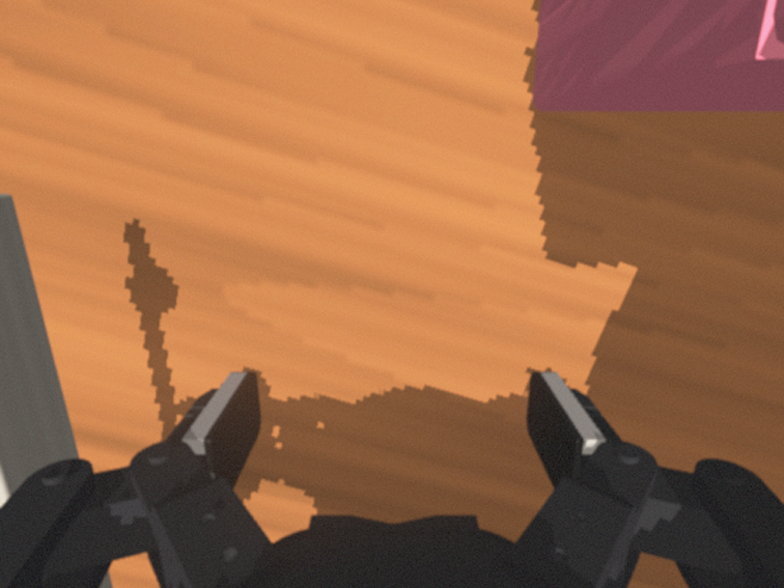

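Run:
```python
from bar import *
H=106.1
h=np.radians(H);ty=np.array([np.cos(h),np.sin(h)]);tx=np.array([-np.sin(h),np.cos(h)])
p0=np.array([509.1,4.2])
for i in range(17):
    a=1.235-.075*i
    c,hd=ctr(a,r=120);d=c-p0
    print(round(a,3),c.round(0),"dx %.3f dy %.3f roll %.1f"%(d@tx/1e3,d@ty/1e3,-(hd-H)))
```

```text
1.235 [506.  -6.] dx 0.005 dy -0.009 roll -4.3
1.16 [504. -16.] dx 0.010 dy -0.018 roll -8.6
1.085 [503. -27.] dx 0.014 dy -0.028 roll -12.8
1.01 [503. -37.] dx 0.017 dy -0.038 roll -17.1
0.935 [504. -48.] dx 0.020 dy -0.049 roll -21.4
0.86 [505. -59.] dx 0.021 dy -0.059 roll -25.7
0.785 [507. -69.] dx 0.022 dy -0.070 roll -30.0
0.71 [510. -79.] dx 0.022 dy -0.081 roll -34.3
0.635 [514. -89.] dx 0.022 dy -0.091 roll -38.6
0.56 [518. -99.] dx 0.020 dy -0.102 roll -42.9
0.485 [ 523. -109.] dx 0.018 dy -0.112 roll -47.2
0.41 [ 529. -118.] dx 0.015 dy -0.122 roll -51.5
0.335 [ 536. -126.] dx 0.011 dy -0.132 roll -55.8
0.26 [ 543. -134.] dx 0.006 dy -0.142 roll -60.1
0.185 [ 550. -141.] dx 0.001 dy -0.151 roll -64.4
0.11 [ 558. -148.] dx -0.005 dy -0.160 roll -68.7
0.035 [ 567. -154.] dx -0.012 dy -0.169 roll -73.0
```

Emit:
{"fn": "drive_tool", "kwargs": {"plan": [{"claw": 1,"dx": 0.005,"dy": -0.009,"dz": 0,"roll": -4.3},{"claw": 1,"dx": 0.01,"dy": -0.018,"dz": 0,"roll": -8.6},{"claw": 1,"dx": 0.014,"dy": -0.028,"dz": 0,"roll": -12.8},{"claw": 1,"dx": 0.017,"dy": -0.038,"dz": 0,"roll": -17},{"claw": 1,"dx": 0.02,"dy": -0.049,"dz": 0,"roll": -21.4},{"claw": 1,"dx": 0.021,"dy": -0.059,"dz": 0,"roll": -25.7},{"claw": 1,"dx": 0.022,"dy": -0.07,"dz": 0,"roll": -30},{"claw": 1,"dx": 0.022,"dy": -0.081,"dz": 0,"roll": -34.3},{"claw": 1,"dx": 0.022,"dy": -0.091,"dz": 0,"roll": -38.6},{"claw": 1,"dx": 0.02,"dy": -0.102,"dz": 0,"roll": -43},{"claw": 1,"dx": 0.018,"dy": -0.112,"dz": 0,"roll": -47.2},{"claw": 1,"dx": 0.015,"dy": -0.122,"dz": 0,"roll": -51.5},{"claw": 1,"dx": 0.011,"dy": -0.132,"dz": 0,"roll": -56},{"claw": 1,"dx": 0.006,"dy": -0.142,"dz": 0,"roll": -60}]}}

```text
time_s: 23.58
tcp_pos: [543.1, -133.3, 15.1]
ee_rot: [1.937, -2.473, -0.002]
ft_force: [-0.5, 0.8, 0.4]
width: 85.7
```

```bash
python3 snap.py 19 scene,top
```

```text
23.57 [ 543.1 -133.3   15.1] [-0.5  0.8  0.4] [0.14 0.2  0.02] 85.7
```

View pics/scene19z.png

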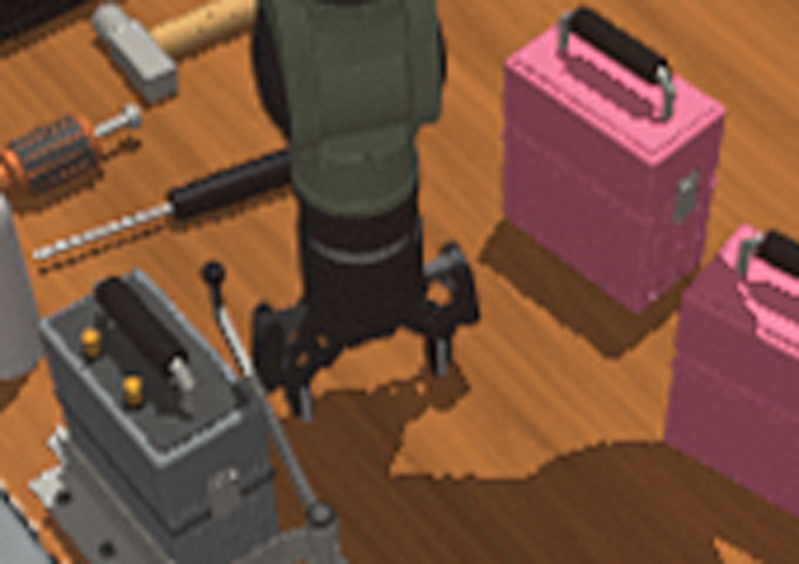

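Run:
```python
from bar import *
H=166.1
h=np.radians(H);ty=np.array([np.cos(h),np.sin(h)]);tx=np.array([-np.sin(h),np.cos(h)])
p0=np.array([543.1,-133.3])
for a in [.2,.15,.1,.05,.02,0]:
    c,hd=ctr(a,r=120);d=c-p0
    print(round(a,3),c.round(0),"dx %.4f dy %.4f roll %.1f"%(d@tx/1e3,d@ty/1e3,-(hd-H)))
```

```text
0.2 [ 549. -140.] dx 0.0051 dy -0.0070 roll -3.6
0.15 [ 554. -145.] dx 0.0084 dy -0.0133 roll -6.4
0.1 [ 560. -149.] dx 0.0114 dy -0.0198 roll -9.3
0.05 [ 565. -153.] dx 0.0140 dy -0.0264 roll -12.1
0.02 [ 569. -156.] dx 0.0155 dy -0.0304 roll -13.9
0 [ 571. -157.] dx 0.0164 dy -0.0331 roll -15.0
```

Emit:
{"fn": "drive_tool", "kwargs": {"plan": [{"claw": 1,"dx": 0.0051,"dy": -0.007,"dz": 0,"roll": -3.6},{"claw": 1,"dx": 0.0084,"dy": -0.0133,"dz": 0,"roll": -6.4},{"claw": 1,"dx": 0.0114,"dy": -0.0198,"dz": 0,"roll": -9.3},{"claw": 1,"dx": 0.0128,"dy": -0.023,"dz": 0,"roll": -11},{"claw": 1,"dx": 0.014,"dy": -0.0264,"dz": 0,"roll": -12},{"claw": 1,"dx": 0.0148,"dy": -0.0285,"dz": 0,"roll": -13}]}}

```text
time_s: 24.42
tcp_pos: [567.4, -154.3, 15.2]
ee_rot: [2.204, -2.238, -0.001]
ft_force: [-0.8, -0.3, -0.1]
width: 85.5
```

```bash
python3 snap.py 20 scene,top
```

```text
24.43 [ 567.4 -154.3   15.2] [-0.8 -0.3 -0.1] [0.01 0.15 0.01] 85.5
```

View pics/scene20z.png

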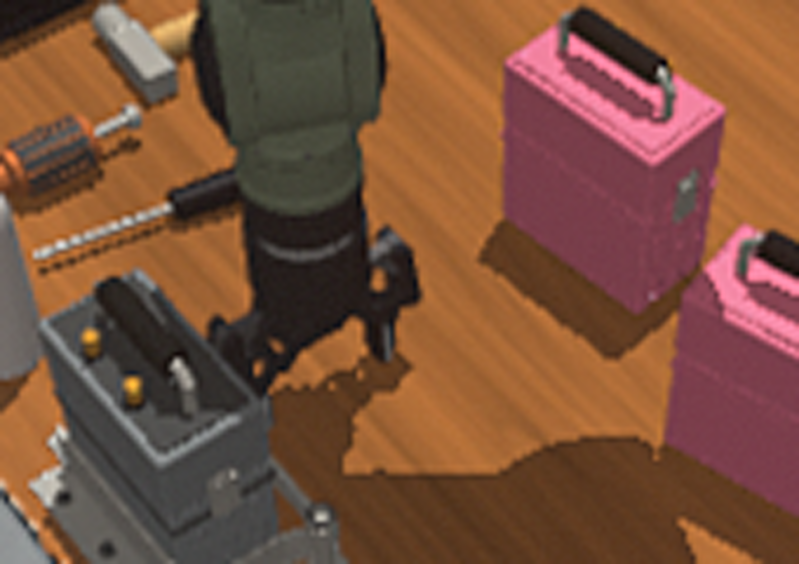

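View pics/top20z.png

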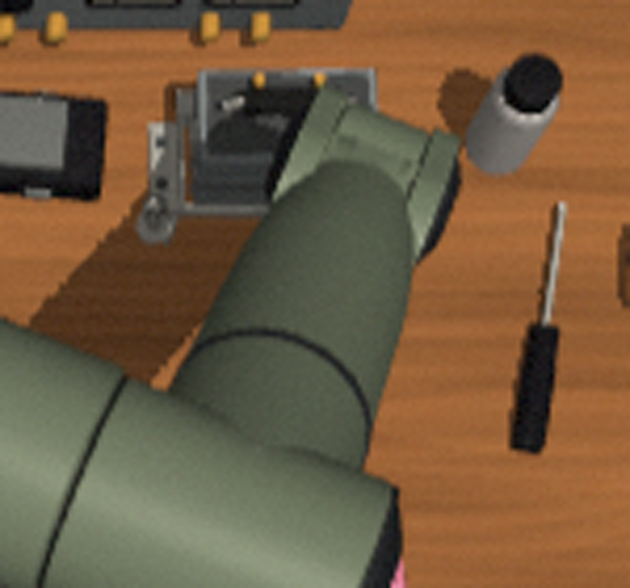

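Emit:
{"fn": "drive_tool", "kwargs": {"plan": [{"claw": 1,"dx": 0,"dy": -0.0015,"dz": 0,"roll": 0},{"claw": 1,"dx": 0,"dy": -0.003,"dz": 0,"roll": 0},{"claw": 1,"dx": 0,"dy": -0.004,"dz": 0,"roll": -1},{"claw": 1,"dx": 0,"dy": -0.004,"dz": 0,"roll": -2}]}}

```text
time_s: 25.02
tcp_pos: [569.6, -154.6, 14.7]
ee_rot: [2.24, -2.199, -0.004]
ft_force: [-6.3, -2.2, 0.5]
width: 85.0
```

Emit:
{"fn": "drive_tool", "kwargs": {"plan": [{"claw": 1,"dx": 0,"dy": 0.004,"dz": 0,"roll": 0},{"claw": 1,"dx": 0,"dy": 0.02,"dz": 0,"roll": 0},{"claw": 1,"dx": 0,"dy": 0.05,"dz": 0,"roll": 0},{"claw": 1,"dx": 0,"dy": 0.075,"dz": -0.03,"roll": 0},{"claw": 1,"dx": 0,"dy": 0.075,"dz": -0.09,"roll": 0},{"claw": 1,"dx": 0,"dy": 0.075,"dz": -0.15,"roll": 0},{"claw": 1,"dx": 0,"dy": 0.075,"dz": -0.21,"roll": 0},{"claw": 1,"dx": -0.05,"dy": 0.09,"dz": -0.23,"roll": 0},{"claw": 1,"dx": 0.05,"dy": 0.1,"dz": -0.23,"roll": 0},{"claw": 1,"dx": 0.11,"dy": 0.1,"dz": -0.23,"roll": 0},{"claw": 1,"dx": 0.17,"dy": 0.1,"dz": -0.23,"roll": 0},{"claw": 1,"dx": 0.22,"dy": 0.1,"dz": -0.23,"roll": 0},{"claw": 1,"dx": 0.22,"dy": 0.1,"dz": -0.23,"roll": 0}]}}

```text
time_s: 26.65
tcp_pos: [475.8, -380.0, 245.3]
ee_rot: [-2.239, 2.204, -0.004]
ft_force: [-0.3, 0.4, -0.3]
width: 85.5
```

```bash
python3 snap.py 21 scene,top,wrist; python3 -c "
import cv2
a=cv2.imread('pics/scene21.png');cv2.imwrite('pics/s21y.png',cv2.resize(a[160:260,150:270],None,fx=6,fy=6,interpolation=cv2.INTER_CUBIC))"
```

```text
26.65 [ 475.8 -380.   245.3] [-0.3  0.4 -0.3] [0.03 0.04 0.02] 85.5
```

View pics/s21y.png

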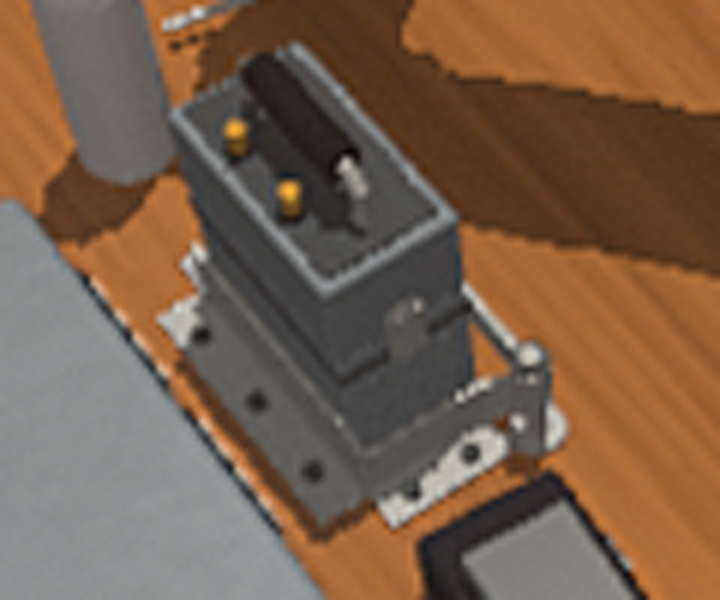

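View pics/top21z.png

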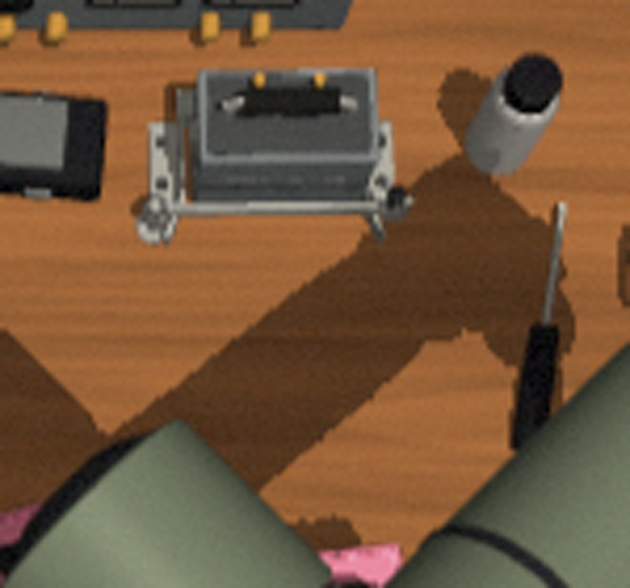

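View pics/scene21.png

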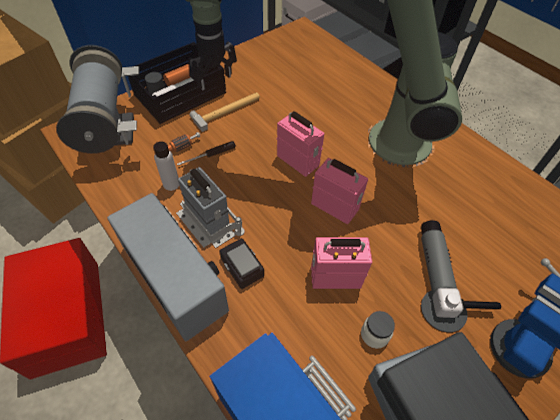

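```bash
python3 -c "
from bar import *
fitbox(dict(RL=(201,70),RR=(376,68),FL=(202,160),FR=(378,158)),dict())
for a in (0,.05,.1,.15):
    X=tf(B,(-45.5-181*np.sin(a),94-181*np.cos(a),90));q=proj('top',X)[0];print(a,(q-[250,130])*4.2)
from workcell import bot
bot.job_done()
"
```

```text
world [ 6.92733e+02 -1.31282e+02  9.00000e-03] in bay -0.1 -2.5 -0.011 res [[-0.7, -0.6], [0.5, -0.5], [-0.5, 0.5], [0.8, 0.6]]
0 [395.86270005 191.46109667]
0.05 [396.10858973 203.11020088]
0.1 [395.7529022  214.76592835]
0.15 [394.79468928 226.39910191]
the job is handed in; nothing more can be done
```

The grey battery box is home in its bay and the retaining bar is shut. I handed the job in at about 27 s; it reports no verdict.

**What I did**
- I pushed the box with the knuckle of the fully open gripper, about 50 mm above the bench. The knuckles stick out farther than the fingertips, so they touched it first.
- I pushed left of centre to take out the skew, then on the middle until it stalled against the rear stop. The push force rose from about 11 N to 17 N there.
- I then swung the bar shut until it stopped at about 6 N, and backed the arm away.

**Last checks**

| Check | Measured | Allowed |
|---|---|---|
| Box depth in the bay | −0.1 mm | ±6 mm |
| Box sideways in the bay | −2.5 mm | ±9 mm |
| Box angle to the bay | −0.011 rad | 0.06 rad |
| Bar angle from the keeper | about 0.04 rad, read from its knob in the top image | below 0.10 rad |

- The box looked upright, judged by eye only.
- Nothing else in view appeared to have moved, and the gripper read about zero force when I handed in.

**What went wrong or is uncertain**
- My first push was too low. The fingertips pressed on the bench at about 22 N, so I backed off and raised the tool about 2 mm.
- That height is right at the stated tipping limit of about 50 mm. I saw no lasting tilt in the images.
- The earlier estimate, with the arm still pressing, was −0.6 mm, −1.8 mm and −0.02 rad. A fit using only the scene camera's lid corners failed, so I dropped it.

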